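Set the stacked press weights on four lamps whose bonds are curing

TASK

The four lamps each have a freshly bonded part that must be pressed while it cures. Take the stack of press weights apart and set each gently on its own lamp: the brass one on the bare thermal pad, the black one on the bare LED board, the bare steel one with its pilot down in the reflector's mouth, the dark blue one in the recess on the white opal pane. Each must end upright, centred and flat on its part, its long side along the lamp's, and let go; drop or tip none.

Things in the scene. Friction and masses are not known exactly. Their poses are not given: they have to be found in the camera images.
- lamp_pad: black flood-lamp housing, open side up, 120x150x26 mm (x by y by z); origin: centre of its underside, own y along its 150 mm side. Inside only a flat pink thermal pad 40x52 mm in the middle of the floor, its top 4 mm above the origin. Cavity 84x114 mm, rim top at 26 mm.
- lamp_board: black flood-lamp housing, open side up, 120x150x26 mm (x by y by z); origin: centre of its underside, own y along its 150 mm side. Inside only a cream LED board (rows of LEDs, about 50x66 mm, bare, no reflector; its middle within 3 mm of the housing's), its top 4 mm above the origin. Cavity 84x114 mm, rim top at 26 mm.
- lamp_reflector: black flood-lamp housing, open side up, 120x150x26 mm (x by y by z); origin: centre of its underside, own y along its 150 mm side. Inside a white open reflector with a blue-edged flange 70x98 mm, flange top 25 mm above the origin; its mouth is 56x84 mm, centred on the housing, the cavity under it open. Rim top at 26 mm.
- lamp_pane: black flood-lamp housing, open side up, 120x150x26 mm (x by y by z); origin: centre of its underside, own y along its 150 mm side. Closed by a plain white opal pane 92x122 mm whose top is 19 mm above the origin, sunk 7 mm below the rim; the recess above the pane is 96x126 mm. Rim top at 26 mm.
- press_brass: smallest press weight, brass-yellow: 34x44 mm foot, 46 mm high, 0.2 kg; for the thermal pad. Origin: centre of its lowest face; own z up, own y along its long side. Grip bar 24 mm wide in x, 34 mm in y, from 10 to 46 mm above the origin. Starts on top of the stack, on the black one.
- press_black: second press weight, all black: 50x64 mm foot, 46 mm high, 0.3 kg; for the LED board. Origin: centre of its lowest face; own z up, own y along its long side. Grip bar 30 mm wide in x, 50 mm in y, from 10 to 46 mm above the origin. Starts on the steel one's grip, under the brass one.
- press_steel: third press weight, silver-grey bare steel, 36 mm high, 0.4 kg; for the reflector. Origin: centre of its lowest face; own z up, own y along its long side. Black pilot 40x66 mm, 6 mm deep, at the bottom; over it the pressing plate 66x94 mm, 6 to 16 mm above the origin; grip bar 32 mm wide in x, 72 mm in y, 16 to 36 mm. Starts on the blue one's grip, pilot down.
- press_blue: largest press weight, dark blue, 30 mm high, 0.6 kg; for the opal pane. Origin: centre of its lowest face; own z up, own y along its long side. Base plate 84x112 mm, up to 10 mm above the origin; grip bar 36 mm wide in x, 100 mm in y, from 10 to 30 mm. Starts at the bottom of the stack, on the bench.

How it is judged:
By the outcome, as a careful person would: the job done as asked, in the order asked, and still so for the second after the job is handed in, with the robot touching nothing.
It also fails if it takes over 128 s, if anything falls off the work surface, if the arm or the gripper's body presses on something with over 40 N, if the wrist force passes 120 N, or if a joint passes its speed limit or range.

ROBOT

A 6-joint arm with a two-finger parallel gripper is mounted at the origin on a cart in front of the work surface, level with it; the furniture and walls round the work are solid. World frame = base frame: x ahead of the robot, y to its left, z up, the work surface at z = 0. Lengths are in mm, angles in rad, forces in N, time in s.
With the tool pointing down it reaches from about 375 to 900 mm from the base axis. Payload 3.1 kg.
Tool frame: the origin (TCP) lies midway between the tips of the shut fingers; the grasp point (between the pads) lies 19 mm behind it; x points along the fingers, z is the direction in which the jaws open and shut, and the axes are right-handed (so a half turn about x gives the same grasp; the last joint's range is limited). The gripper opens to 87 mm and grips with 3 to 60 N. Pads are 19 mm wide; open, the fingers measure 117 mm over their backs; the gripper's body (75 mm by 190 mm) begins 51 mm behind the grasp point.
Start: joints at [-1.456, 0.527, 1.433, -0, 1.181, -0.178], TCP at [181.018, -598.188, 222.548] pointing down, gripper open.
Joint ranges: [-3.08, 3.08], [-0.75, 2.2], [0.22, 2.44], [-1.43, 4.57], [0, 2.65], [-2.85, 2.85]. Speed limits (rad/s): [2.79, 2.79, 3.14, 3.14, 3.14, 3.14].

INTERFACE

Orientations are given as a unit quaternion [w, x, y, z].
In Python, from rig import * gives the robot as it stands.
- The arm moves only by the shell command python3 -m inch 'ROWS' [FORCE]. ROWS is a JSON object of lists of equal length, an entry for each row: "linear": the shift along the tool's x, y, z in mm, a list of three; "twist": the turn, a rotation vector about the tool's x, y, z in rad, a list of three; "fingers": the opening, from -1 (shut) to 1 (fully open), so that 0 is half open. In form: {"linear": [[dx, dy, dz], ...], "twist": [[ax, ay, az], ...], "fingers": [fingers, ...]}. A call has 1 to 20 rows; each row shifts and turns the commanded pose from where the row before left it, along the tool's axes as they then stand; what a row does not reach is not made up. A row lasts 1/12 s, in which the tool goes at most 41.7 mm and 7.16 degrees, less where a joint would pass 70% of its speed; a pose out of reach is approached as far as the arm can. A call with a gripper value outside its range is refused whole. The fingers move at their own pace and stop on an object; FORCE is the grip in N (left out, the last holds). Time passes only in rows, so rows that do not move let the fingers close. It gives the time, the measured TCP pose, the force and the opening at its end, in the units of the state.
- read_state(): the state, without advancing time (a new reading comes with each control period).
- get_image(name): name is "scene" or "top"; returns a dict with "color" (480x640x3 uint8, red, green, blue), "fx", "fy", "cx", "cy" (pixels), "R" (3x3) and "t" (3): a world point X has camera coordinates R X + t. Camera axes: x right, y down, z forward; pixel columns grow to the right and rows downward; lengths in mm; the calibration is good to about 2 mm. A picture is of the moment at which its call begins. There is no depth.
- hand_in(): hands the job in, once; it reports no verdict.
The state is a dict: "time": time; "joint_pos": joint angles; "qvel": joint speeds; "effort": joint torques, N m; "position": TCP position; "ee_rot": TCP orientation; "wrist_force": force on the tool from outside, world axes, zero at the start; "ft_torque": the same for the moment, N m; "opening": finger opening in mm.
Only numpy, scipy, OpenCV 4.12 (cv2) and the standard library are available. Lean on these libraries where they do the work, as an engineer would, in place of code of your own. Each camera call takes 0.05 s, during which the arm holds its last target. There are 200 camera calls.

## Working session

There is one attempt and no reset: what is moved stays moved. The work goes in short steps, Python scripts to look and compute and a shell command to move; the robot and the scene stay as the last step left them, time stands still between calls to the robot, and variables do not carry over. Pictures are saved under pics/ and viewed, about 12 in all and at most 16, crops included, and the job is handed in when it is done.

```bash
ls; mkdir -p pics
python3 - <<'E'
from rig import *
import cv2
for n in ("scene","top"):
    d=get_image(n); cv2.imwrite(f"pics/{n}0.png",d["color"][:,:,::-1]); print(n,d["fx"],d["fy"],d["cx"],d["cy"],d["R"],d["t"])
print(read_state())
E
```

```text
pics
scene 496.4911354632635 496.4911354632635 315.63440728451684 231.48462316654968 [[-0.77567239 -0.63108426  0.0080621 ]
 [-0.47781375  0.57884447 -0.66078219]
 [ 0.41234254 -0.51640268 -0.75053441]] [519.1050935  237.37304202 782.93999498]
top 547.8801212989703 547.8801212989703 319.9938909589178 232.30928249025496 [[-0.02583203 -0.99913523 -0.03258077]
 [-0.99228348  0.02958131 -0.12040948]
 [ 0.12126914  0.02921894 -0.99218952]] [165.46196369 541.48085744 916.00559809]
{'time': 0.1, 'joint_pos': array([-1.45550547e+00,  5.28376358e-01,  1.43381228e+00, -1.12907748e-05,
        1.18137035e+00, -1.78500797e-01]), 'qvel': array([-1.30224261e-04, -1.93787186e-03, -4.70605165e-03, -7.12493146e-04,
        6.44935440e-05,  3.14132048e-04]), 'effort': array([-2.36430907e-06, -4.40986025e+01, -1.77151215e+01,  6.35734946e-02,
        5.34556888e-02, -4.80136089e-05]), 'position': array([ 180.93571627, -597.53440364,  221.65541464]), 'ee_rot': array([ 0.56732128,  0.42193397,  0.56827828, -0.42092528]), 'wrist_force': array([-0.43686464,  0.27875704, -0.15295142]), 'ft_torque': array([0.04060809, 0.00741629, 0.03287751]), 'opening': 87.07947195856025}
```

View pics/scene0.png

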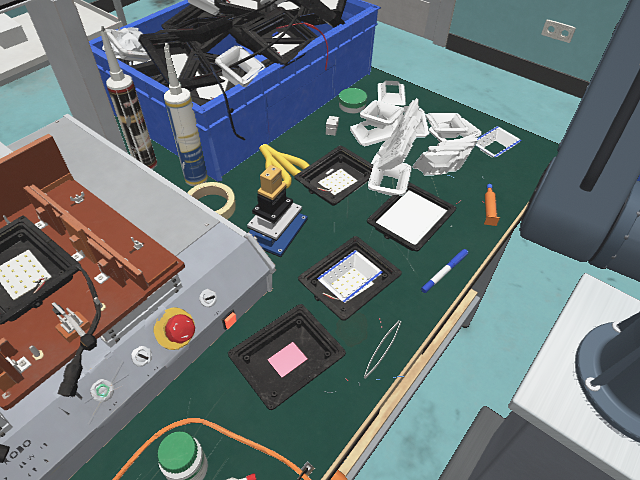

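View pics/top0.png

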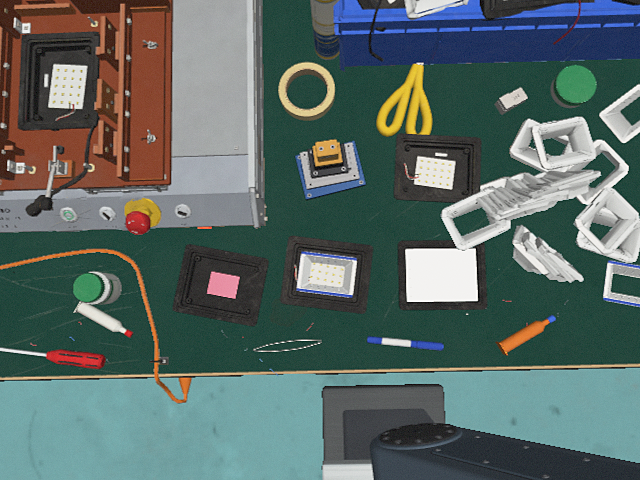

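Run:
```python
import cv2
a=cv2.imread("pics/top0.png")[125:330,170:490]; cv2.imwrite("pics/t1.png",cv2.resize(a,None,fx=2.5,fy=2.5,interpolation=cv2.INTER_CUBIC))
a=cv2.imread("pics/scene0.png")[140:260,220:380]; cv2.imwrite("pics/s1.png",cv2.resize(a,None,fx=5,fy=5,interpolation=cv2.INTER_CUBIC))
```

```text
(no output)
```

View pics/t1.png

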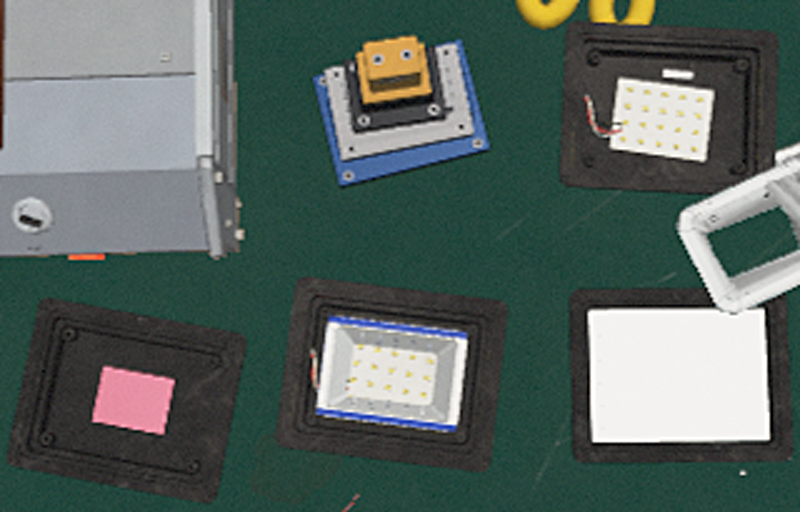

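View pics/s1.png

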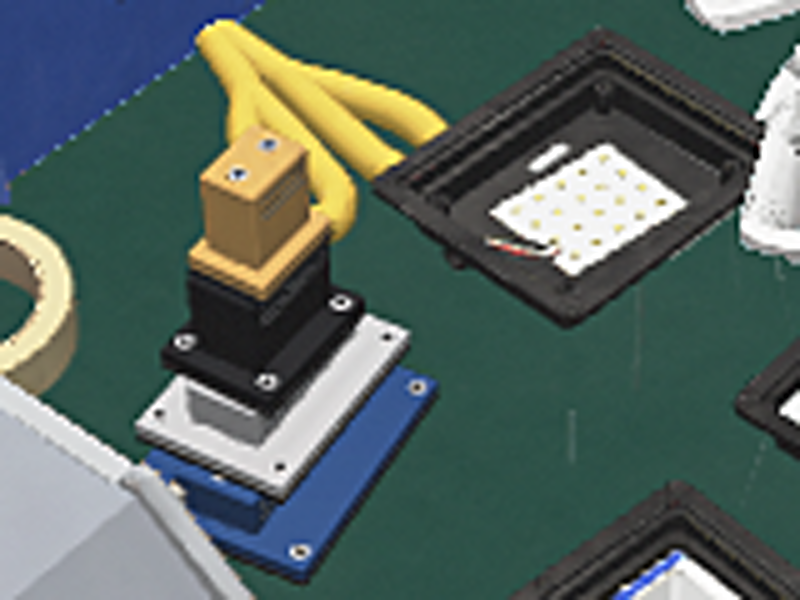

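Run:
```python
import cv2
b=cv2.imread("pics/scene0.png")
cv2.imwrite("pics/s2.png",cv2.resize(b[140:255,290:465],None,fx=4.5,fy=4.5,interpolation=cv2.INTER_CUBIC))
cv2.imwrite("pics/s3.png",cv2.resize(b[230:414,222:406],None,fx=3.25,fy=3.25,interpolation=cv2.INTER_CUBIC))
```

```text
(no output)
```

View pics/s2.png

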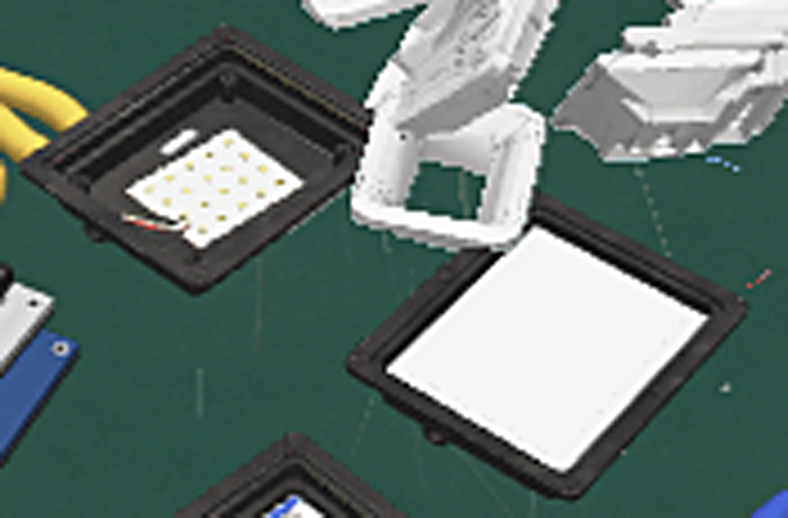

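View pics/s3.png

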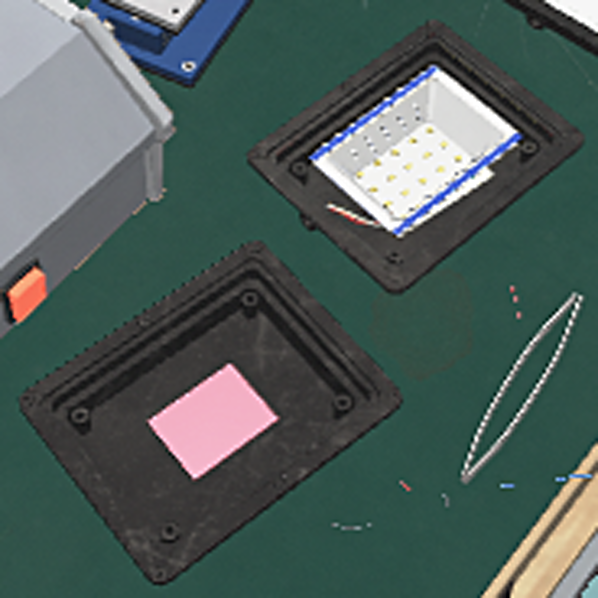

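```bash
cat > fit.py <<'E'
import numpy as np
from scipy.optimize import least_squares
K={"s":(496.4911354632635,315.63440728451684,231.48462316654968,np.array([[-0.77567239,-0.63108426,0.0080621],[-0.47781375,0.57884447,-0.66078219],[0.41234254,-0.51640268,-0.75053441]]),np.array([519.1050935,237.37304202,782.93999498])),
"t":(547.8801212989703,319.9938909589178,232.30928249025496,np.array([[-0.02583203,-0.99913523,-0.03258077],[-0.99228348,0.02958131,-0.12040948],[0.12126914,0.02921894,-0.99218952]]),np.array([165.46196369,541.48085744,916.00559809]))}
def proj(c,X):
    f,cx,cy,R,t=K[c]; q=np.atleast_2d(X)@R.T+t
    return f*q[:,:2]/q[:,2:]+[cx,cy]
def world(p,L):
    x,y,z,a=p; L=np.atleast_2d(L); c,s=np.cos(a),np.sin(a)
    return np.c_[x+c*L[:,0]-s*L[:,1],y+s*L[:,0]+c*L[:,1],z+L[:,2]]
def fit(obs,p0=(500,0,0,0),fixz=None):
    """obs: list of (cam,(u,v),(lx,ly,lz),weight)"""
    def r(p):
        o=[]
        for c,uv,l,w in obs: o+=list(w*(proj(c,world(p,l))[0]-uv))
        if fixz is not None:o.append(50*(p[2]-fixz))
        return o
    s=least_squares(r,p0,loss="soft_l1",x_scale=[10,10,10,.1]); 
    return s.x,np.array([np.hypot(*(proj(c,world(s.x,l))[0]-uv)) for c,uv,l,w in obs])
CR={"t1":("t",2.5,170,125),"s1":("s",5,220,140),"s2":("s",4.5,290,140),"s3":("s",3.25,222,230)}
def quad(crop,pts,hx,hy,z,w=1):
    """pts in order (+,+),(+,-),(-,-),(-,+); None to skip"""
    c,k,u,v=CR[crop]
    return [(c,(u+p[0]/k,v+p[1]/k),(sx*hx,sy*hy,z),w) for p,(sx,sy) in zip(pts,((1,1),(1,-1),(-1,-1),(-1,1))) if p]
E
python3 - <<'E'
from fit import *
np.set_printoptions(precision=2,suppress=True)
N=None
O={"pad":[quad("t1",[(103,367),(175,378),(165,434),(93,422)],20,26,4)+quad("s3",[(148,422),(233,364),(279,418),(196,479)],20,26,4),
 quad("t1",[(45,298),(245,336),(216,500),(8,468)],60,75,26)+quad("s3",[(20,405),(255,240),(402,400),(160,583)],60,75,26)],
"board":[quad("t1",[(617,78),(714,90),(706,162),(609,150)],25,33,4)+quad("s2",[(125,189),(234,127),(305,183),(203,249)],25,33,4),
 quad("t1",[(568,25),(778,38),(770,192),(562,185)],60,75,26)+quad("s2",[(20,170),(222,25),N,(203,295)],60,75,26)],
"refl":[quad("t1",[(328,318),(468,334),(459,432),(316,412)],35,49,25)+quad("s3",[(309,155),(434,66),(523,136),(400,236)],35,49,25),
 quad("t1",[(303,278),(508,300),(488,472),(277,448)],60,75,26)+quad("s3",[(247,157),(432,20),(584,142),(400,294)],60,75,26)],
"pane":[quad("t1",[(588,309),(768,309),(770,441),(590,444)],46,61,19)+quad("s2",[(386,370),(540,226),(710,316),(566,474)],46,61,19),
 quad("t1",[(571,291),N,(790,462),(572,463)],60,75,26)+quad("s2",[(346,365),(535,195),(748,302),(568,498)],60,75,26)],
"blue":[quad("t1",[N,(462,42),(491,151),(344,184)],42,56,10)+quad("s1",[N,N,(437,383),(304,570)],42,56,10)],
"steel":[quad("t1",[N,N,(474,133),(343,160)],33,47,16)+quad("s1",[(137,420),N,(410,330),(283,490)],33,47,16)],
"black":[quad("t1",[N,N,(452,117),(355,130)],25,32,10)+quad("s1",[(163,352),N,(363,303),(267,400)],25,32,10)],
"brass":[quad("t1",[(363,42),(424,36),(428,70),(367,77)],12,17,46)+quad("s1",[(201,180),(255,125),(308,155),(258,207)],12,17,46)],
}
for k,v in O.items():
    for o in v:
        p,r=fit(o); print(k,p[:3],np.degrees(p[3]).round(1),"res",r)
E
```

```text
pad [460.62 326.96  -4.84] -11.3 res [0.5  0.3  0.52 0.38 0.34 0.6  0.56 0.7 ]
pad [461.24 327.06  -8.71] -11.3 res [1.52 1.97 0.74 1.39 1.16 0.4  1.94 2.87]
board [652.08 -58.06  -1.75] -9.5 res [1.24 1.81 1.87 1.29 1.86 0.66 0.38 1.05]
board [657.28 -62.34  -9.08] -4.6 res [1.42 3.01 2.17 0.44 0.49 1.37 0.43]
refl [473.87 140.73  -3.35] -8.5 res [1.38 1.1  1.18 0.84 0.58 0.8  0.82 0.24]
refl [473.8  140.05  -7.68] -8.1 res [2.27 0.34 1.12 0.76 0.73 1.12 2.07 1.51]
pane [466.89 -58.48  -2.3 ] -1.2 res [0.51 1.64 0.35 1.06 0.28 0.52 0.58 0.33]
pane [467.09 -58.38  -4.83] -1.5 res [1.1  0.63 0.46 0.75 1.67 2.55 2.09]
blue [663.92 128.5   -6.41] 11.7 res [1.2  0.76 1.53 1.41 0.76]
steel [663.11 130.6   25.8 ] 9.7 res [0.32 0.71 0.51 0.65 0.48]
black [666.29 131.09  57.45] 6.1 res [1.41 0.61 0.26 1.32 1.2 ]
brass [664.8  131.34 103.15] 6.1 res [0.91 2.22 1.51 1.3  0.22 0.78 1.05 0.5 ]
```

```bash
cat > ov.py <<'E'
from fit import *
import cv2
N=None
O={"pad":(quad("t1",[(103,367),(175,378),(165,434),(93,422)],20,26,4)+quad("s3",[(148,422),(233,364),(279,418),(196,479)],20,26,4)+
 quad("t1",[(45,298),(245,336),(216,500),(8,468)],60,75,26,.4)+quad("s3",[(20,405),(255,240),(402,400),(160,583)],60,75,26,.4),0),
"boardin":(quad("t1",[(617,78),(714,90),(706,162),(609,150)],25,33,4)+quad("s2",[(125,189),(234,127),(305,183),(203,249)],25,33,4),0),
"board":( quad("t1",[(568,25),(778,38),(770,192),(562,185)],60,75,26)+quad("s2",[(20,170),(222,25),N,(203,295)],60,75,26),0),
"refl":(quad("t1",[(328,318),(468,334),(459,432),(316,412)],35,49,25)+quad("s3",[(309,155),(434,66),(523,136),(400,236)],35,49,25)+
 quad("t1",[(303,278),(508,300),(488,472),(277,448)],60,75,26,.4)+quad("s3",[(247,157),(432,20),(584,142),(400,294)],60,75,26,.4),0),
"pane":(quad("t1",[(588,309),(768,309),(770,441),(590,444)],46,61,19)+quad("s2",[(386,370),(540,226),(710,316),(566,474)],46,61,19)+
 quad("t1",[(571,291),N,(790,462),(572,463)],60,75,26)+quad("s2",[(346,365),(535,195),(748,302),(568,498)],60,75,26),0),
"blue":(quad("t1",[N,(462,42),(491,151),(344,184)],42,56,10)+quad("s1",[N,N,(437,383),(304,570)],42,56,10),0),
"steel":(quad("t1",[N,N,(474,133),(343,160)],33,47,16)+quad("s1",[(137,420),N,(410,330),(283,490)],33,47,16),30),
"black":(quad("t1",[N,N,(452,117),(355,130)],25,32,10)+quad("s1",[(163,352),N,(363,303),(267,400)],25,32,10),66),
"brass":(quad("t1",[(363,42),(424,36),(428,70),(367,77)],12,17,46)+quad("s1",[(201,180),(255,125),(308,155),(258,207)],12,17,46),112),
}
if __name__=="__main__":
    np.set_printoptions(precision=2,suppress=True)
    Q={"pad":[(20,26,4),(60,75,26)],"board":[(60,75,26)],"boardin":[(25,33,4)],"refl":[(35,49,25),(60,75,26)],"pane":[(48,63,26),(60,75,26)],"blue":[(42,56,10)],"steel":[(33,47,16)],"black":[(25,32,10)],"brass":[(12,17,46),(17,22,10)]}
    T=cv2.resize(cv2.imread("pics/top0.png")[125:330,170:490],None,fx=2.5,fy=2.5,interpolation=cv2.INTER_CUBIC)
    S=cv2.resize(cv2.imread("pics/scene0.png")[140:415,220:460],None,fx=2.15,fy=2.15,interpolation=cv2.INTER_CUBIC)
    for k,(o,z) in O.items():
        p,r=fit(o,fixz=z); print(k,p[:3],np.degrees(p[3]).round(1),"rms",np.sqrt((r**2).mean()))
        for hx,hy,zz in Q[k]:
            W=world(p,[(hx,hy,zz),(hx,-hy,zz),(-hx,-hy,zz),(-hx,hy,zz)])
            cv2.polylines(T,[np.int32(((proj("t",W)-[170,125])*2.5+.5)*16)],True,(0,255,0),1,cv2.LINE_AA,4)
            cv2.polylines(S,[np.int32(((proj("s",W)-[220,140])*2.15+.5)*16)],True,(0,255,0),1,cv2.LINE_AA,4)
    cv2.imwrite("pics/t2.png",T);cv2.imwrite("pics/s4.png",S)
E
python3 ov.py
```

```text
pad [459.79 327.43  -0.  ] -11.3 rms 1.8057035074504688
boardin [651.45 -57.27  -0.  ] -9.5 rms 1.4228698633629202
board [653.31 -58.77  -0.  ] -5.1 rms 2.188110979920819
refl [473.09 141.53  -0.  ] -8.3 rms 1.68659104311754
pane [466.57 -57.19  -0.  ] -1.3 rms 1.4416279798860847
blue [661.91 129.82  -0.  ] 11.2 rms 1.6464270667418135
steel [661.58 132.01  30.  ] 10.1 rms 0.9335888897297961
black [663.21 134.2   66.  ] 7.5 rms 1.9574566059698641
brass [661.76 133.15 112.  ] 6.4 rms 2.406231727058546
```

View pics/t2.png

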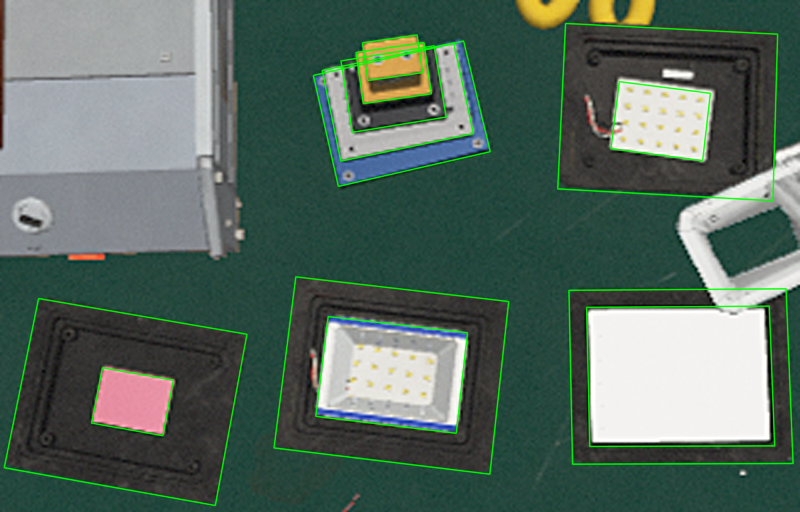

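View pics/s4.png

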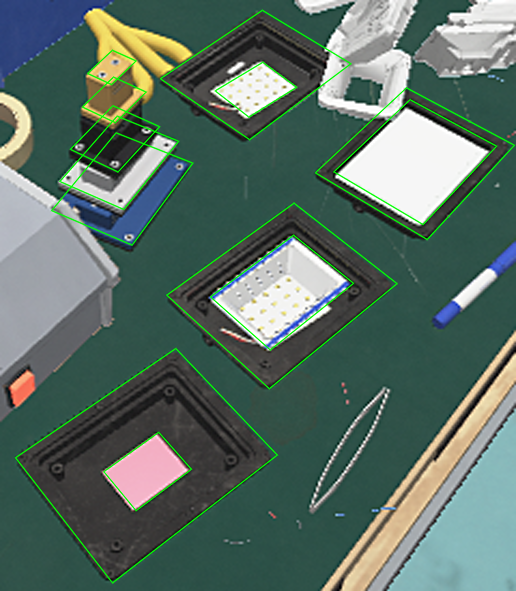

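```bash
cat > plan.py <<'E'
import numpy as np,sys
from rig import read_state
from scipy.spatial.transform import Rotation as Ro
# usage: plan.py x y z yaw_deg : tool x straight down, jaw (tool z) along press x at yaw (mod 180)
s=read_state(); w,a,b,c=s["ee_rot"]; R=Ro.from_quat([a,b,c,w]); M=R.as_matrix()
np.set_printoptions(precision=3,suppress=True)
print("t",round(s["time"],2),"pos",s["position"],"F",s["wrist_force"],"open",round(s["opening"],1),"toolx",M[:,0],"jaw yaw",np.degrees(np.arctan2(M[1,2],M[0,2])).round(2),"q6",s["joint_pos"][5].round(2))
if len(sys.argv)>1:
    x,y,z,yaw=map(float,sys.argv[1:])
    for k in(0,180):
        t=np.radians(yaw+k); X=np.array([0,0,-1.]); Z=np.array([np.cos(t),np.sin(t),0]); Y=np.cross(Z,X); G=np.c_[X,Y,Z]
        print("twist",(R.inv()*Ro.from_matrix(G)).as_rotvec(),"lin in target frame",G.T@(np.array([x,y,z])-s["position"]))
E
python3 plan.py 662 132 230 9
```

```text
t 0.1 pos [ 180.936 -597.534  221.655] F [-0.437  0.279 -0.153] open 87.1 toolx [-0.     0.002 -1.   ] jaw yaw -73.17 q6 -0.18
twist [-1.434 -0.001 -0.002] lin in target frame [ -8.345 645.298 589.266]
twist [ 1.708 -0.002  0.001] lin in target frame [  -8.345 -645.298 -589.266]
```

```bash
python3 -m inch '{"linear":[[-3,0,0],[-3,0,0],[-3,0,0],[-3,0,0],[-3,0,0],[-3,0,0],[-3,0,0],[-3,0,0],[-3,0,0],[-3,0,0],[-3,0,0],[-3,0,0],[-3,0,0],[-3,0,0],[0,0,0]],"twist":[[-0.1,0,0],[-0.1,0,0],[-0.1,0,0],[-0.1,0,0],[-0.1,0,0],[-0.1,0,0],[-0.1,0,0],[-0.1,0,0],[-0.1,0,0],[-0.1,0,0],[-0.1,0,0],[-0.1,0,0],[-0.1,0,0],[-0.1,0,0],[-0.034,0,0]],"fingers":[1,1,1,1,1,1,1,1,1,1,1,1,1,1,1]}' 40
python3 -m inch '{"linear":[[0,5,5],[0,10,9],[0,15,14],[0,15,14],[0,15,14],[0,15,14],[0,15,14],[0,15,14],[0,15,14],[0,15,14],[0,15,14],[0,15,14],[0,15,14],[0,15,14],[0,15,14],[0,15,14],[0,15,14],[0,15,14],[0,15,14],[0,15,14]],"twist":[[0,0,0],[0,0,0],[0,0,0],[0,0,0],[0,0,0],[0,0,0],[0,0,0],[0,0,0],[0,0,0],[0,0,0],[0,0,0],[0,0,0],[0,0,0],[0,0,0],[0,0,0],[0,0,0],[0,0,0],[0,0,0],[0,0,0],[0,0,0]],"fingers":[0.5,0.5,0.5,0.5,0.5,0.5,0.5,0.5,0.5,0.5,0.5,0.5,0.5,0.5,0.5,0.5,0.5,0.5,0.5,0.5]}'
python3 plan.py 662 132 200 9
```

```text
time: 1.35
position: [181.0, -598.2, 264.7]
ee_rot: [0.705, -0.057, 0.705, 0.057]
wrist_force: [-0.1, -0.1, -1.1]
opening: 87.1
time: 3.02
position: [399.2, -272.5, 264.3]
ee_rot: [0.705, -0.055, 0.705, 0.056]
wrist_force: [-0.7, -0.0, 0.0]
opening: 65.3
t 3.02 pos [ 399.222 -272.531  264.283] F [-0.687 -0.028  0.037] open 65.3 toolx [-0.001  0.001 -1.   ] jaw yaw 8.96 q6 -0.99
twist [-0.001 -0.    -0.001] lin in target frame [ 64.283 358.443 322.825]
twist [ 3.141 -0.002  0.001] lin in target frame [  64.283 -358.443 -322.825]
```

```bash
python3 -m inch '{"linear":[[0,15,13.5],[0,15,13.5],[0,15,13.5],[0,15,13.5],[0,15,13.5],[0,15,13.5],[0,15,13.5],[0,15,13.5],[0,15,13.5],[0,15,13.5],[0,15,13.5],[0,15,13.5],[0,15,13.5],[0,15,13.5],[0,15,13.5],[0,15,13.5],[0,15,13.5],[0,15,13.5],[0,15,13.5],[0,15,13.5]],"twist":[[0,0,0],[0,0,0],[0,0,0],[0,0,0],[0,0,0],[0,0,0],[0,0,0],[0,0,0],[0,0,0],[0,0,0],[0,0,0],[0,0,0],[0,0,0],[0,0,0],[0,0,0],[0,0,0],[0,0,0],[0,0,0],[0,0,0],[0,0,0]],"fingers":[0.3,0.3,0.3,0.3,0.3,0.3,0.3,0.3,0.3,0.3,0.3,0.3,0.3,0.3,0.3,0.3,0.3,0.3,0.3,0.3]}'
python3 -m inch '{"linear":[[5,12,11],[8,8,8],[10,4,5],[10,0,0],[10,0,0],[10,0,0],[6,0,0],[0,0,0],[0,0,0]],"twist":[[0,0,0],[0,0,0],[0,0,0],[0,0,0],[0,0,0],[0,0,0],[0,0,0],[0,0,0],[0,0,0]],"fingers":[0.3,0.3,0.3,0.3,0.3,0.3,0.3,0.3,0.3]}'
python3 plan.py 662 132 126 9
python3 - <<'E'
from rig import *
import cv2,numpy as np
a=get_image("top")["color"][:,:,::-1];b=get_image("scene")["color"][:,:,::-1]
f=lambda a,y,x:cv2.resize(a[y:y+120,x:x+100],None,fx=4,fy=4,interpolation=cv2.INTER_CUBIC)
cv2.imwrite("pics/g1.png",np.hstack([f(a,90,280),f(b,130,225)]))
E
```

```text
time: 4.68
position: [618.0, 65.5, 264.2]
ee_rot: [0.704, -0.055, 0.706, 0.056]
wrist_force: [0.7, 0.2, 0.5]
opening: 56.7
time: 5.43
position: [638.6, 90.2, 205.0]
ee_rot: [0.705, -0.055, 0.705, 0.055]
wrist_force: [-0.7, -0.6, 0.0]
opening: 56.7
t 5.43 pos [638.568  90.223 205.042] F [-0.736 -0.57   0.04 ] open 56.7 toolx [-0.001 -0.    -1.   ] jaw yaw 8.94 q6 -0.19
twist [-0.001 -0.001 -0.   ] lin in target frame [79.042 37.597 29.679]
twist [ 3.141 -0.     0.002] lin in target frame [ 79.042 -37.597 -29.679]
```

View pics/g1.png

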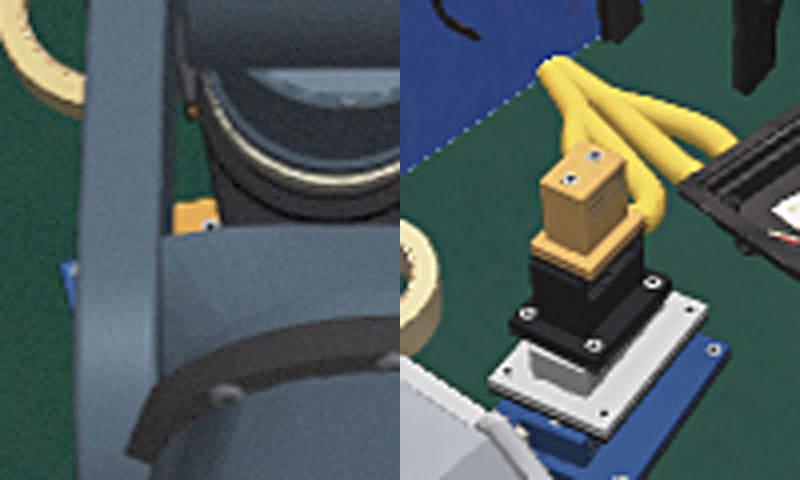

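```bash
python3 -c "
from fit import *
p=np.array([638.6,90.2,205]);d=np.array([np.cos(.156),np.sin(.156),0])
for s in(-28.4,-43,0,28.4,43): print(s,proj('s',p+s*d))
# brass top at crop: bar top corners now
pts=[(540,183),(585,140),(629,166),(583,206)]
o=[('s',(225+(u-400)/4,130+v/4),l,1) for (u,v),l in zip(pts,[(12,17,46),(12,-17,46),(-12,-17,46),(-12,17,46)])]
pf=[(531,242),(None,0),(646,212),(597,275)]
o+=[('s',(225+(u-400)/4,130+v/4),l,1) for (u,v),l in zip(pf,[(17,22,10),0,(-17,-22,10),(-17,22,10)]) if u]
o+=quad('t1',[(363,42),(424,36),(432,92),(358,103)],12,17,46)[:2]+quad('t1',[0,0,(432,92),(358,103)],17,22,10)
for fz in (None,112):
  q,r=fit(o,fixz=fz);print(q,np.degrees(q[3]),r.round(1))
"
```

```text
-28.4 [[311.50111385 148.30034352]]
-43 [[319.00979096 151.15253239]]
0 [[297.13807987 142.84451089]]
28.4 [[283.08711843 137.50721975]]
43 [[275.98189163 134.80828244]]
[6.63502915e+02 1.32492471e+02 1.05521683e+02 1.04360368e-01] 5.979408662777313 [0.1 0.4 1.4 0.6 0.7 1.6 1.4 0.1 2.7 0.5 2.2]
[6.60785727e+02 1.35053744e+02 1.11999355e+02 1.15708670e-01] 6.629618418308095 [1.2 1.3 2.9 1.8 0.4 0.7 1.8 1.9 4.4 2.  0.8]
```

```bash
cat > joint.py <<'E'
from ov import *
names=list(O)
# brass re-read from the closer crop
pts=[(540,183),(585,140),(629,166),(583,206)]; L=[(12,17,46),(12,-17,46),(-12,-17,46),(-12,17,46)]
ob=[('s',(225+(u-400)/4,130+v/4),l,1) for (u,v),l in zip(pts,L)]+[('s',(225+(u-400)/4,130+v/4),l,1) for (u,v),l in zip([(531,242),(646,212),(597,275)],[(17,22,10),(-17,-22,10),(-17,22,10)])]
ob+=quad('t1',[(363,42),(424,36)],12,17,46)+quad('t1',[None,None,(432,92),(358,103)],17,22,10)
O["brass"]=(ob,112)
def bias(c,P,b): # camera small-shift model: scene du,dv
    q=proj(c,P); return q+(b if c=="s" else 0)
def res(v):
    b=v[:2]; o=[]
    for i,k in enumerate(names):
        x,y,a=v[2+3*i:5+3*i]
        for c,uv,l,w in O[k][0]: o+=list(w*(bias(c,world((x,y,O[k][1],a),l),b)[0]-uv))
    return o
v0=[0,3]
for k in names: v0+=list(fit(O[k][0],fixz=O[k][1])[0][[0,1,3]])
s=least_squares(res,v0,loss="soft_l1",x_scale=np.array([1,1]+[10,10,.1]*len(names)))
if __name__=="__main__":
    print("bias",s.x[:2],"rms",np.sqrt(np.mean(s.fun**2)))
    for i,k in enumerate(names):
        x,y,a=s.x[2+3*i:5+3*i]; print(k,x.round(1),y.round(1),np.degrees(a).round(1))
E
python3 joint.py
```

```text
bias [-0.9919617   1.43159426] rms 0.8133434611295974
pad 459.9 325.9 -11.3
boardin 651.6 -59.5 -9.5
board 653.9 -60.3 -4.6
refl 473.1 140.0 -8.3
pane 466.6 -58.7 -1.4
blue 662.0 128.7 11.8
steel 661.7 129.9 9.7
black 663.3 131.8 6.8
brass 660.9 132.7 6.1
```

```bash
python3 -m inch '{"linear":[[0,8,6],[0,15,12],[0,12,9],[0,3,2],[12,0,0],[12,0,0],[12,0,0],[12,0,0],[12,0,0],[10,0,0],[6,0,0],[2.5,0,0],[0,0,0],[0,0,0],[0,0,0]],"twist":[[0.026,0,0],[0,0,0],[0,0,0],[0,0,0],[0,0,0],[0,0,0],[0,0,0],[0,0,0],[0,0,0],[0,0,0],[0,0,0],[0,0,0],[0,0,0],[0,0,0],[0,0,0]],"fingers":[0.2,0.2,0.2,0.2,0.2,0.2,0.2,0.2,0.2,0.2,0.2,0.2,0.2,0.2,0.2]}'
python3 plan.py 661.5 132 126 7.5
python3 - <<'E'
from rig import *
import cv2,numpy as np
b=get_image("scene")["color"][:,:,::-1]
cv2.imwrite("pics/g2.png",cv2.resize(b[130:250,225:325],None,fx=5,fy=5,interpolation=cv2.INTER_CUBIC))
E
```

```text
time: 6.78
position: [663.1, 132.5, 127.9]
ee_rot: [0.706, -0.046, 0.705, 0.046]
wrist_force: [0.2, 0.5, -0.4]
opening: 52.2
t 6.78 pos [663.113 132.507 127.856] F [ 0.218  0.455 -0.439] open 52.2 toolx [ 0.002  0.    -1.   ] jaw yaw 7.51 q6 -0.1
twist [0.    0.002 0.   ] lin in target frame [ 1.856 -0.292 -1.665]
twist [-3.142 -0.     0.003] lin in target frame [1.856 0.292 1.665]
```

View pics/g2.png

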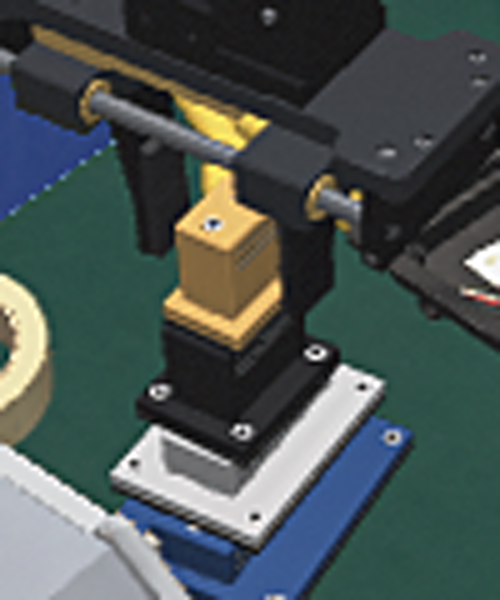

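```bash
python3 -m inch '{"linear":[[1,0,-1.5],[0,0,0],[0,0,0],[0,0,0],[0,0,0],[0,0,0],[0,0,0],[0,0,0],[0,0,0],[0,0,0]],"twist":[[0,0,0],[0,0,0],[0,0,0],[0,0,0],[0,0,0],[0,0,0],[0,0,0],[0,0,0],[0,0,0],[0,0,0]],"fingers":[0,-0.1,-0.2,-0.3,-0.35,-0.4,-0.45,-0.5,-0.6,-0.6]}' 8
python3 -m inch '{"linear":[[0,0,0],[0,0,0],[0,0,0],[0,0,0],[-2,0,0],[-3,0,0],[-5,0,0],[-8,0,0],[-12,0,0],[-15,0,0],[-15,0,0],[-15,0,0],[-10,0,0],[-5,0,0]],"twist":[[0,0,0],[0,0,0],[0,0,0],[0,0,0],[0,0,0],[0,0,0],[0,0,0],[0,0,0],[0,0,0],[0,0,0],[0,0,0],[0,0,0],[0,0,0],[0,0,0]],"fingers":[-0.8,-0.8,-0.8,-0.8,-0.8,-0.8,-0.8,-0.8,-0.8,-0.8,-0.8,-0.8,-0.8,-0.8]}' 30
python3 plan.py 459.9 325.9 160 -11.3
python3 - <<'E'
from rig import *
import cv2,numpy as np
b=get_image("scene")["color"][:,:,::-1]
cv2.imwrite("pics/g3.png",cv2.resize(b[90:250,205:345],None,fx=3.7,fy=3.7,interpolation=cv2.INTER_CUBIC))
E
```

```text
time: 7.67
position: [661.4, 132.3, 126.2]
ee_rot: [0.706, -0.046, 0.705, 0.046]
wrist_force: [0.4, 0.5, 0.7]
opening: 23.7
time: 8.83
position: [662.0, 132.4, 219.0]
ee_rot: [0.707, -0.046, 0.704, 0.046]
wrist_force: [1.0, 0.4, -1.3]
opening: 23.9
t 8.83 pos [662.038 132.362 219.021] F [ 1.01   0.37  -1.326] open 23.9 toolx [ 0.004  0.    -1.   ] jaw yaw 7.51 q6 -0.1
twist [ 0.328  0.004 -0.   ] lin in target frame [  59.021  150.178 -236.143]
twist [-2.813  0.     0.006] lin in target frame [  59.021 -150.178  236.143]
```

View pics/g3.png

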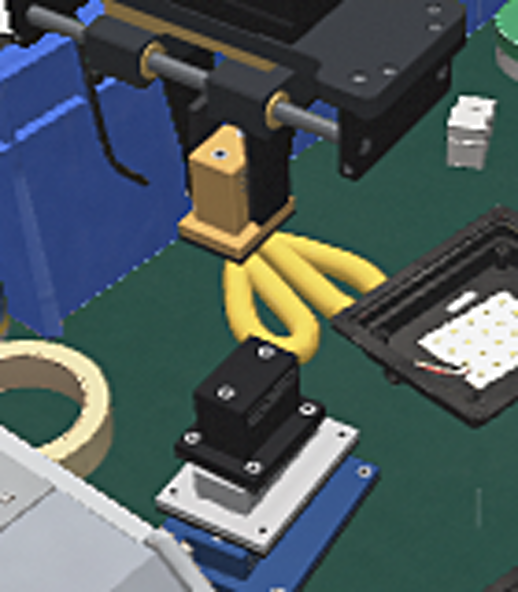

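```bash
python3 -c "
from joint import *
b=s.x[:2]
def off(p,obs,L):
  obs=np.array(obs)-b
  f=lambda v:(proj('s',world((v[0],v[1],p[2],v[2]),L))-obs).ravel()
  r=least_squares(f,(p[0],p[1],p[3]));return r.x[:2].round(1),np.degrees(r.x[2]).round(1),np.abs(r.fun).max().round(2)
F=lambda u,v:(205+u/3.7,90+v/3.7)
for z in(202,205,208): print(z,off((662,132.4,z,.131),[F(180,230),F(240,260),F(295,208)],[(17,22,0),(-17,22,0),(-17,-22,0)]))
for z in(202,205,208): print('top of foot',z,off((662,132.4,z,.131),[F(180,218),F(240,247),F(295,197)],[(17,22,10),(-17,22,10),(-17,-22,10)]))
print('black',off((662,132,66,.131),[F(175,442),F(252,468+10),F(325,405)],[(25,32,10),(-25,32,10),(-25,-32,10)]))
print('black bar',off((662,132,66,.131),[F(196,379),F(253,337),F(298,358),F(241,400)],[(15,25,46),(15,-25,46),(-15,-25,46),(-15,25,46)]))
"
```

```text
202 (array([667.2, 126.5]), np.float64(5.7), np.float64(0.44))
205 (array([664.6, 129.1]), np.float64(5.7), np.float64(0.51))
208 (array([662. , 131.6]), np.float64(5.8), np.float64(0.59))
top of foot 202 (array([664.2, 128.9]), np.float64(5.5), np.float64(0.65))
top of foot 205 (array([661.5, 131.5]), np.float64(5.6), np.float64(0.73))
top of foot 208 (array([658.9, 134.1]), np.float64(5.6), np.float64(0.81))
black (array([664.6, 131.7]), np.float64(6.5), np.float64(0.72))
black bar (array([665.5, 129.8]), np.float64(3.3), np.float64(2.52))
```

```bash
python3 -c "
from joint import *
b=s.x[:2]
def bp(c,uv,z):
  f=lambda v:(proj(c,[v[0],v[1],z])[0]-(np.array(uv)-(b if c=='s' else 0)))
  return least_squares(f,(550,200)).x.round(0)
print('scene bottom corner',bp('s',(222+157/3.25,230+200/3.25),0))
for z in (0,20,40,60,80,100): print(z,'scene top corner',bp('s',(222+173/3.25,230+128/3.25),z),'top cam corner',bp('t',(170+238/2.5,125+250/2.5),z),'left front edge top cam',bp('t',(175,231),z), 'scene edge (222,320)',bp('s',(222,320),z))
"
```

```text
scene bottom corner [573. 245.]
0 scene top corner [599. 202.] top cam corner [566. 250.] left front edge top cam [560. 415.] scene edge (222,320) [597. 341.]
20 scene top corner [588. 213.] top cam corner [564. 248.] left front edge top cam [558. 409.] scene edge (222,320) [586. 348.]
40 scene top corner [578. 223.] top cam corner [561. 245.] left front edge top cam [555. 403.] scene edge (222,320) [575. 355.]
60 scene top corner [567. 234.] top cam corner [558. 242.] left front edge top cam [552. 397.] scene edge (222,320) [564. 362.]
80 scene top corner [556. 245.] top cam corner [555. 240.] left front edge top cam [550. 391.] scene edge (222,320) [553. 368.]
100 scene top corner [545. 255.] top cam corner [553. 237.] left front edge top cam [547. 385.] scene edge (222,320) [542. 375.]
```

```bash
python3 -m inch '{"linear":[[0,0,0],[0,0,0],[0,0,0],[0,-1,-5],[0,-2,-10],[0,-3,-15],[0,-3,-15],[0,-3,-15],[0,-3,-15],[0,-3,-15],[0,-3,-15],[0,-3,-15],[0,-3,-15],[0,-3,-15],[0,-3,-15],[0,-3,-15],[0,-2,-10],[0,-1.6,-8]],"twist":[[0.082,0,0],[0.082,0,0],[0.082,0,0],[0.082,0,0],[0,0,0],[0,0,0],[0,0,0],[0,0,0],[0,0,0],[0,0,0],[0,0,0],[0,0,0],[0,0,0],[0,0,0],[0,0,0],[0,0,0],[0,0,0],[0,0,0]],"fingers":[-0.8,-0.8,-0.8,-0.8,-0.8,-0.8,-0.8,-0.8,-0.8,-0.8,-0.8,-0.8,-0.8,-0.8,-0.8,-0.8,-0.8,-0.8]}'
python3 -m inch '{"linear":[[0,5,-1],[0,10,-2],[0,15,-3],[0,15,-3],[0,15,-3],[0,15,-3],[0,15,-3],[0,15,-3],[0,15,-3],[0,15,-3],[0,15,-3],[0,15,-3],[0,15,-3],[5,6,-1],[10,3,-0.5],[10,1,0],[10,0,0],[0,0,0],[0,0,0]],"twist":[[0,0,0],[0,0,0],[0,0,0],[0,0,0],[0,0,0],[0,0,0],[0,0,0],[0,0,0],[0,0,0],[0,0,0],[0,0,0],[0,0,0],[0,0,0],[0,0,0],[0,0,0],[0,0,0],[0,0,0],[0,0,0],[0,0,0]],"fingers":[-0.8,-0.8,-0.8,-0.8,-0.8,-0.8,-0.8,-0.8,-0.8,-0.8,-0.8,-0.8,-0.8,-0.8,-0.8,-0.8,-0.8,-0.8,-0.8]}'
python3 plan.py 459.9 325.9 20 -11.3
```

```text
time: 10.38
position: [457.7, 131.8, 215.8]
ee_rot: [0.703, 0.069, 0.704, -0.07]
wrist_force: [-0.3, 0.1, -1.6]
opening: 24.2
time: 11.97
position: [458.8, 324.4, 179.6]
ee_rot: [0.703, 0.069, 0.705, -0.071]
wrist_force: [0.1, -0.0, -1.9]
opening: 23.9
t 11.97 pos [458.768 324.404 179.643] F [ 0.074 -0.031 -1.879] open 23.9 toolx [-0.003 -0.002 -1.   ] jaw yaw -11.34 q6 0.61
twist [-0.001 -0.003  0.002] lin in target frame [159.643   1.689   0.817]
twist [3.141 0.003 0.004] lin in target frame [159.643  -1.689  -0.817]
```

```bash
python3 -m inch '{"linear":[[5,1.7,0.8],[10,0,0],[14,0,0],[14,0,0],[14,0,0],[14,0,0],[14,0,0],[14,0,0],[14,0,0],[12,0,0],[10,0,0],[8,0,0],[5,0,0],[3,0,0],[1.5,0,0],[0,0,0],[0,0,0]],"twist":[[0,-0.003,0.002],[0,0,0],[0,0,0],[0,0,0],[0,0,0],[0,0,0],[0,0,0],[0,0,0],[0,0,0],[0,0,0],[0,0,0],[0,0,0],[0,0,0],[0,0,0],[0,0,0],[0,0,0],[0,0,0]],"fingers":[-0.8,-0.8,-0.8,-0.8,-0.8,-0.8,-0.8,-0.8,-0.8,-0.8,-0.8,-0.8,-0.8,-0.8,-0.8,-0.8,-0.8]}'
python3 plan.py 459.9 325.9 18.2 -11.3
```

```text
time: 13.38
position: [461.5, 327.3, 29.0]
ee_rot: [0.705, 0.07, 0.702, -0.069]
wrist_force: [-0.2, 0.5, -2.8]
opening: 24.0
t 13.38 pos [461.48  327.343  28.986] F [-0.246  0.458 -2.84 ] open 24.0 toolx [ 0.004  0.002 -1.   ] jaw yaw -11.28 q6 0.62
twist [ 0.     0.004 -0.003] lin in target frame [10.786 -1.725 -1.267]
twist [-3.141  0.004  0.006] lin in target frame [10.786  1.725  1.267]
```

```bash
python3 -m inch '{"linear":[[2,-0.7,-0.5],[2,-0.7,-0.5],[2,0,0],[1,0,0],[0,0,0],[0,0,0],[0,0,0]],"twist":[[0,0.003,-0.002],[0,0,0],[0,0,0],[0,0,0],[0,0,0],[0,0,0],[0,0,0]],"fingers":[-0.8,-0.8,-0.8,-0.8,-0.8,-0.8,-0.8]}'
python3 plan.py 459.9 325.9 18.2 -11.3
python3 -m inch '{"linear":[[1,0,0],[1,0,0],[0,0,0],[0,0,0]],"twist":[[0,0,0],[0,0,0],[0,0,0],[0,0,0]],"fingers":[-0.8,-0.8,-0.8,-0.8]}'
python3 plan.py
```

```text
time: 13.97
position: [459.9, 326.0, 21.5]
ee_rot: [0.704, 0.07, 0.704, -0.07]
wrist_force: [-0.7, -0.3, -2.2]
opening: 23.7
t 13.97 pos [459.882 325.995  21.54 ] F [-0.729 -0.27  -2.178] open 23.7 toolx [ 0.  0. -1.] jaw yaw -11.29 q6 0.62
twist [ 0.  0. -0.] lin in target frame [ 3.34  -0.089  0.036]
twist [-3.141  0.     0.   ] lin in target frame [ 3.34   0.089 -0.036]
time: 14.3
position: [459.8, 325.9, 19.5]
ee_rot: [0.704, 0.07, 0.704, -0.07]
wrist_force: [-0.5, -0.7, -1.7]
opening: 23.9
t 14.3 pos [459.797 325.943  19.478] F [-0.467 -0.732 -1.702] open 23.9 toolx [-0. -0. -1.] jaw yaw -11.29 q6 0.62
```

```bash
for i in 1 2 3; do python3 -m inch '{"linear":[[0.5,0,0],[0,0,0],[0,0,0]],"twist":[[0,0,0],[0,0,0],[0,0,0]],"fingers":[-0.8,-0.8,-0.8]}' | grep -E "pos|wrist"; done
```

```text
position: [459.8, 326.0, 19.0]
wrist_force: [0.0, -0.1, -1.9]
position: [459.8, 326.0, 18.5]
wrist_force: [-0.8, 0.5, -2.0]
position: [459.9, 326.0, 18.2]
wrist_force: [0.8, -0.4, -0.6]
```

```bash
python3 -m inch '{"linear":[[0.2,0,0],[0,0,0],[0,0,0],[0,0,0],[0,0,0],[0,0,0],[-2,0,0],[-4,0,0],[-8,0,0],[-14,0,0],[-18,0,0],[-18,0,0],[-18,0,0],[-18,0,0],[-18,0,0],[-18,0,0],[-18,0,0],[-10,0,0],[0,0,0]],"twist":[[0,0,0],[0,0,0],[0,0,0],[0,0,0],[0,0,0],[0,0,0],[0,0,0],[0,0,0],[0,0,0],[0,0,0],[0,0,0],[0,0,0],[0,0,0],[0,0,0],[0,0,0],[0,0,0],[0,0,0],[0,0,0],[0,0,0]],"fingers":[-0.6,-0.4,-0.3,-0.2,-0.1,-0.1,-0.1,-0.1,-0.1,-0.1,-0.1,-0.1,-0.1,-0.1,0.2,0.2,0.2,0.2,0.2]}'
python3 plan.py 663.5 131.5 160 7
```

```text
time: 16.63
position: [461.4, 326.7, 184.8]
ee_rot: [0.706, 0.071, 0.702, -0.068]
wrist_force: [0.1, -0.1, -0.5]
opening: 51.8
t 16.63 pos [461.384 326.726 184.828] F [ 0.097 -0.126 -0.528] open 51.8 toolx [ 0.006  0.002 -1.   ] jaw yaw -11.28 q6 0.62
twist [-0.319  0.005 -0.003] lin in target frame [  24.828 -218.403  176.817]
twist [ 2.823 -0.004 -0.008] lin in target frame [  24.828  218.403 -176.817]
```

```bash
python3 -m inch '{"linear":[[0,0,0],[0,0,0],[0,0,0],[0,-6,5],[0,-12,10],[0,-16,13],[0,-16,13],[0,-16,13],[0,-16,13],[0,-16,13],[0,-16,13],[0,-16,13],[0,-16,13],[0,-16,13],[0,-16,13],[0,-16,13],[0,-15,12],[0,-8,6],[0,-1.4,0.8],[0,0,0]],"twist":[[-0.08,0,0],[-0.08,0,0],[-0.08,0,0],[-0.08,0,0],[0,0.004,-0.003],[0,0,0],[0,0,0],[0,0,0],[0,0,0],[0,0,0],[0,0,0],[0,0,0],[0,0,0],[0,0,0],[0,0,0],[0,0,0],[0,0,0],[0,0,0],[0,0,0],[0,0,0]],"fingers":[0.25,0.25,0.25,0.25,0.25,0.25,0.25,0.25,0.25,0.25,0.25,0.25,0.25,0.25,0.25,0.25,0.25,0.25,0.25,0.25]}'
python3 plan.py 663.5 131.5 80 7
python3 - <<'E'
from rig import *
import cv2,numpy as np
a=get_image("top")["color"][:,:,::-1];b=get_image("scene")["color"][:,:,::-1]
f=lambda a,y,x:cv2.resize(a[y:y+100,x:x+100],None,fx=4,fy=4,interpolation=cv2.INTER_CUBIC)
cv2.imwrite("pics/g4.png",np.hstack([f(a,235,170),f(b,155,220)]));cv2.imwrite("pics/b4.png",b);cv2.imwrite("pics/a4.png",a)
E
```

```text
time: 18.3
position: [661.4, 129.7, 181.0]
ee_rot: [0.704, -0.044, 0.708, 0.042]
wrist_force: [-0.3, 0.3, -0.8]
opening: 54.3
t 18.3 pos [661.446 129.681 180.974] F [-0.266  0.334 -0.805] open 54.3 toolx [-0.005 -0.003 -1.   ] jaw yaw 6.92 q6 -0.09
twist [-0.001 -0.006  0.003] lin in target frame [100.974   1.555   2.26 ]
twist [3.14  0.004 0.009] lin in target frame [100.974  -1.555  -2.26 ]
```

View pics/g4.png

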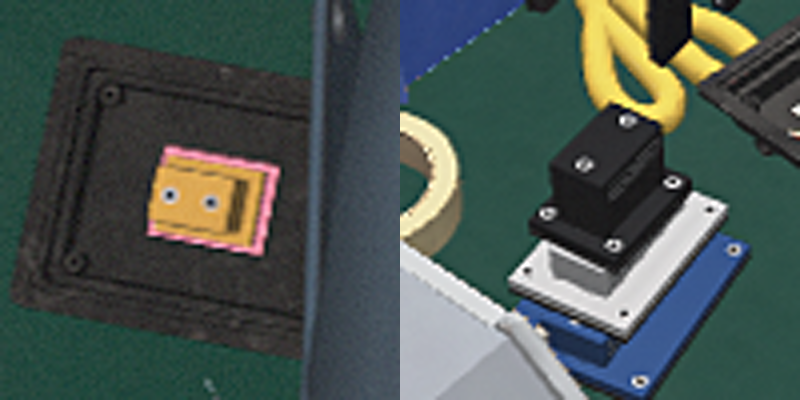

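```bash
python3 -c "
from joint import *
b=s.x[:2]
F=lambda u,v:(220+(u-400)/4-b[0],155+v/4-b[1])
o=[('s',F(*p),l,1) for p,l in zip([(550,165),(615,103),(663,132),(600,202),(528,222),(615,262),(693,178)],[(15,25,46),(15,-25,46),(-15,-25,46),(-15,25,46),(25,32,10),(-25,32,10),(-25,-32,10)])]
print(fit(o,(662,131,66,.1),66)); o+=quad('t1',[None,None,(452,117),(355,130)],25,32,10); print(fit(o,(662,131,66,.1),66))
"
```

```text
(array([6.61575753e+02, 1.34178292e+02, 6.59999696e+01, 1.10236277e-01]), array([0.67639514, 0.5331692 , 1.3951889 , 2.52339734, 0.19641088,
       0.91509109, 1.14585809]))
(array([6.62621231e+02, 1.32940033e+02, 6.59996393e+01, 1.25142694e-01]), array([0.53377977, 0.98229251, 2.04898543, 3.20288421, 0.36923664,
       0.38646044, 0.37556375, 2.01196815, 1.10750589]))
```

```bash
python3 -m inch '{"linear":[[5,1.3,0.5],[10,1.2,0.5],[14,0,0],[14,0,0],[14,0,0],[14,0,0],[12,0,0],[9,0,0],[5,0,0],[3,0,0],[0,0,0],[0,0,0]],"twist":[[0,-0.003,0.001],[0,0,0],[0,0,0],[0,0,0],[0,0,0],[0,0,0],[0,0,0],[0,0,0],[0,0,0],[0,0,0],[0,0,0],[0,0,0]],"fingers":[0.25,0.25,0.25,0.25,0.25,0.25,0.25,0.25,0.25,0.25,0.25,0.25]}'
python3 plan.py 662.5 132.5 80 7
```

```text
time: 19.4
position: [662.7, 132.9, 82.2]
ee_rot: [0.706, -0.044, 0.706, 0.043]
wrist_force: [0.1, 0.3, -0.4]
opening: 54.5
t 19.4 pos [662.673 132.918  82.193] F [ 0.055  0.346 -0.406] open 54.5 toolx [ 0.    -0.002 -1.   ] jaw yaw 7.05 q6 -0.09
twist [ 0.001 -0.     0.002] lin in target frame [ 2.193 -0.394 -0.223]
twist [-3.141 -0.003 -0.   ] lin in target frame [2.193 0.394 0.223]
```

```bash
python3 -m inch '{"linear":[[0,0,0],[0,0,0],[0,0,0],[0,0,0],[0,0,0],[0,0,0],[0,0,0],[0,0,0],[0,0,0],[0,0,0]],"twist":[[0,0,0],[0,0,0],[0,0,0],[0,0,0],[0,0,0],[0,0,0],[0,0,0],[0,0,0],[0,0,0],[0,0,0]],"fingers":[0,-0.1,-0.2,-0.25,-0.3,-0.35,-0.4,-0.5,-0.6,-0.6]}' 8
python3 plan.py 651.5 -59.5 180 -6
```

```text
time: 20.23
position: [663.1, 132.9, 82.2]
ee_rot: [0.706, -0.044, 0.705, 0.043]
wrist_force: [2.9, -0.2, 2.1]
opening: 30.1
t 20.23 pos [663.097 132.867  82.152] F [ 2.866 -0.161  2.085] open 30.1 toolx [ 0.001 -0.002 -1.   ] jaw yaw 7.05 q6 -0.09
twist [0.228 0.001 0.002] lin in target frame [ -97.848 -192.526    8.574]
twist [-2.914 -0.003  0.002] lin in target frame [-97.848 192.526  -8.574]
```

```bash
python3 -m inch '{"linear":[[0,0,0],[0,0,0],[0,0,0],[-1,0,0],[-2,0,0],[-4,0,0],[-8,0,0],[-12,0,0],[-14,0,0],[-14,0,0],[-14,0,0],[-14,0,0],[-10,0,0],[-5,0,0],[0,0,0]],"twist":[[0,0,0],[0,0,0],[0,0,0],[0,0,0],[0,0,0],[0,0,0],[0,0,0],[0,0,0],[0,0,0],[0,0,0],[0,0,0],[0,0,0],[0,0,0],[0,0,0],[0,0,0]],"fingers":[-0.8,-0.8,-0.8,-0.8,-0.8,-0.8,-0.8,-0.8,-0.8,-0.8,-0.8,-0.8,-0.8,-0.8,-0.8]}' 30
python3 plan.py 651.5 -59.5 180 -6
python3 - <<'E'
from joint import *
b=s.x[:2]
def bp(c,uv,z):
    return least_squares(lambda v:proj(c,[v[0],v[1],z])[0]-(np.array(uv)-(b if c=='s' else 0)),(550,0)).x
for c,f,(x0,y0,x1,y1) in (("t","top0",(400,150,475,200)),("s","scene0",(310,165,365,200))):
    g=cv2.imread(f"pics/{f}.png")[y0:y1,x0:x1].astype(int)
    m=((g.min(2)>150)).astype(np.uint8); m=cv2.morphologyEx(m,cv2.MORPH_CLOSE,np.ones((5,5),np.uint8)); m=cv2.morphologyEx(m,cv2.MORPH_OPEN,np.ones((9,9),np.uint8))
    n,l,st,ce=cv2.connectedComponentsWithStats(m); i=1+st[1:,4].argmax()
    cn=cv2.findContours((l==i).astype(np.uint8),cv2.RETR_EXTERNAL,cv2.CHAIN_APPROX_NONE)[0][0]
    W=np.array([bp(c,(p[0][0]+x0,p[0][1]+y0),4) for p in cn],np.float32)
    print(c,"board rect (world)",cv2.minAreaRect(W))
E
```

```text
time: 21.48
position: [663.2, 133.2, 181.9]
ee_rot: [0.707, -0.044, 0.705, 0.043]
wrist_force: [0.4, 0.2, -2.7]
opening: 29.8
t 21.48 pos [663.229 133.16  181.932] F [ 0.394  0.243 -2.66 ] open 29.8 toolx [ 0.003 -0.002 -1.   ] jaw yaw 7.05 q6 -0.09
twist [0.228 0.003 0.002] lin in target frame [   1.932 -192.83     8.473]
twist [-2.914 -0.003  0.004] lin in target frame [  1.932 192.83   -8.473]
t board rect (world) ((657.7316284179688, -58.76519012451172), (68.74085235595703, 62.98917007446289), 79.94073486328125)
s board rect (world) ((658.9779663085938, -59.881309509277344), (68.19391632080078, 67.70597839355469), 38.723026275634766)
```

Run:
```python
from joint import *
b=s.x[:2]
def bp(c,uv,z):
    return least_squares(lambda v:proj(c,[v[0],v[1],z])[0]-(np.array(uv)-(b if c=='s' else 0)),(550,0)).x
for c,f,(x0,y0,x1,y1) in (("t","top0",(400,150,475,200)),("s","scene0",(310,165,365,200))):
  for th in (110,150):
    g=cv2.imread(f"pics/{f}.png")[y0:y1,x0:x1].astype(int)
    m=((g.min(2)>th)).astype(np.uint8)
    n,l,st,ce=cv2.connectedComponentsWithStats(m,connectivity=4); i=1+st[1:,4].argmax()
    m=(l==i).astype(np.uint8); m=cv2.morphologyEx(cv2.morphologyEx(m,cv2.MORPH_CLOSE,np.ones((3,3),np.uint8)),cv2.MORPH_OPEN,np.ones((7,7),np.uint8))
    cn=max(cv2.findContours(m,cv2.RETR_EXTERNAL,cv2.CHAIN_APPROX_NONE)[0],key=cv2.contourArea)
    W=np.array([bp(c,(p[0][0]+x0,p[0][1]+y0),4) for p in cn],np.float32); M=cv2.moments(m,True)
    print(c,th,cv2.minAreaRect(W),bp(c,(M["m10"]/M["m00"]+x0,M["m01"]/M["m00"]+y0),4)); 
    if th==150: print("\n".join("".join(".#"[v] for v in r) for r in m))
```

```text
t 110 ((652.9641723632812, -57.83426284790039), (70.2371597290039, 53.2725715637207), 79.93635559082031) [652.73071408 -58.22439265]
t 150 ((652.6260375976562, -57.870155334472656), (68.81834411621094, 52.520294189453125), 79.78839874267578) [652.51134575 -58.0648435 ]
...........................................................................
...........................................................................
...........................................................................
...........................................................................
...........................................................................
...........................................................................
...........................................................................
.................##########................................................
.................##################........................................
.................#########################.................................
.................################################.....................
[... 4493 characters left out ...]
##########..................
................###################....................
................##################.....................
................################.......................
.....................##########........................
.....................########..........................
.......................................................
.......................................................
.......................................................
.......................................................
.......................................................
.......................................................
.......................................................
```

```bash
python3 plan.py 653 -58.5 180 -5.5
```

```text
t 21.48 pos [663.229 133.16  181.932] F [ 0.394  0.243 -2.66 ] open 29.8 toolx [ 0.003 -0.002 -1.   ] jaw yaw 7.05 q6 -0.09
twist [0.219 0.003 0.002] lin in target frame [   1.932 -191.758    8.188]
twist [-2.923 -0.003  0.004] lin in target frame [  1.932 191.758  -8.188]
```

```bash
python3 -m inch '{"linear":[[0,0,0],[0,0,0],[0,0,0],[0,-5,0.4],[0,-10,0.4],[0,-13,0.5],[0,-13,0.5],[0,-13,0.6],[0,-13,0.6],[0,-13,0.6],[0,-13,0.6],[0,-13,0.6],[0,-13,0.6],[0,-13,0.6],[0,-13,0.6],[0,-13,0.6],[0,-13,0.5],[0,-12,0.5],[0,-6,0],[0,-2.8,0]],"twist":[[0.073,0,0],[0.073,0.003,0.002],[0.073,0,0],[0,0,0],[0,0,0],[0,0,0],[0,0,0],[0,0,0],[0,0,0],[0,0,0],[0,0,0],[0,0,0],[0,0,0],[0,0,0],[0,0,0],[0,0,0],[0,0,0],[0,0,0],[0,0,0],[0,0,0]],"fingers":[-0.8,-0.8,-0.8,-0.8,-0.8,-0.8,-0.8,-0.8,-0.8,-0.8,-0.8,-0.8,-0.8,-0.8,-0.8,-0.8,-0.8,-0.8,-0.8,-0.8]}'
python3 -m inch '{"linear":[[0,0,0],[5,0,0],[10,0,0],[13,0,0],[13,0,0],[13,0,0],[13,0,0],[13,0,0],[13,0,0],[12,0,0],[12,0,0],[12,0,0],[10,0,0],[7,0,0],[4,0,0],[0,0,0],[0,0,0]],"twist":[[0,0,0],[0,0,0],[0,0,0],[0,0,0],[0,0,0],[0,0,0],[0,0,0],[0,0,0],[0,0,0],[0,0,0],[0,0,0],[0,0,0],[0,0,0],[0,0,0],[0,0,0],[0,0,0],[0,0,0]],"fingers":[-0.8,-0.8,-0.8,-0.8,-0.8,-0.8,-0.8,-0.8,-0.8,-0.8,-0.8,-0.8,-0.8,-0.8,-0.8,-0.8,-0.8]}'
python3 plan.py 653 -58.5 20.2 -5.5
```

```text
time: 23.15
position: [652.1, -60.1, 179.8]
ee_rot: [0.705, 0.034, 0.708, -0.035]
wrist_force: [0.7, -0.4, -3.2]
opening: 29.9
time: 24.57
position: [651.8, -58.7, 30.0]
ee_rot: [0.705, 0.034, 0.707, -0.034]
wrist_force: [0.4, -0.1, -3.0]
opening: 29.8
t 24.57 pos [651.805 -58.748  29.966] F [ 0.411 -0.146 -2.964] open 29.8 toolx [-0.003 -0.    -1.   ] jaw yaw -5.5 q6 -0.16
twist [-0.    -0.003  0.001] lin in target frame [9.766 0.361 1.165]
twist [3.142 0.001 0.005] lin in target frame [ 9.766 -0.361 -1.165]
```

```bash
python3 -m inch '{"linear":[[2,0.3,0.6],[2,0,0.5],[2,0,0],[1.5,0,0],[0,0,0],[0,0,0],[0,0,0]],"twist":[[0,-0.003,0.001],[0,0,0],[0,0,0],[0,0,0],[0,0,0],[0,0,0],[0,0,0]],"fingers":[-0.8,-0.8,-0.8,-0.8,-0.8,-0.8,-0.8]}'
for i in 1 2 3; do python3 -m inch '{"linear":[[0.5,0,0],[0,0,0],[0,0,0]],"twist":[[0,0,0],[0,0,0],[0,0,0]],"fingers":[-0.8,-0.8,-0.8]}' | grep -E "pos|wrist"; done;python3 plan.py 653 -58.5 20.2 -5.5
```

```text
time: 25.15
position: [652.7, -58.5, 22.4]
ee_rot: [0.706, 0.034, 0.706, -0.034]
wrist_force: [-0.9, -0.3, -3.7]
opening: 29.6
position: [652.7, -58.5, 21.9]
wrist_force: [0.9, -0.1, -2.4]
position: [652.6, -58.4, 21.3]
wrist_force: [-0.3, 0.2, -2.4]
position: [652.6, -58.5, 20.8]
wrist_force: [-0.2, 0.1, -3.4]
t 25.9 pos [652.624 -58.466  20.827] F [-0.244  0.081 -3.391] open 29.7 toolx [-0.001  0.001 -1.   ] jaw yaw -5.5 q6 -0.16
twist [-0.    -0.001 -0.001] lin in target frame [0.627 0.002 0.378]
twist [ 3.142 -0.001  0.001] lin in target frame [ 0.627 -0.002 -0.378]
```

```bash
for i in 1 2 3; do python3 -m inch '{"linear":[[0.4,0,0],[0,0,0],[0,0,0]],"twist":[[0,0,0],[0,0,0],[0,0,0]],"fingers":[-0.8,-0.8,-0.8]}' | grep -E "pos|wrist"; done
```

```text
position: [652.6, -58.4, 20.4]
wrist_force: [-0.6, -0.1, -2.9]
position: [652.7, -58.5, 20.2]
wrist_force: [-1.3, 0.4, -2.4]
position: [652.7, -58.4, 20.1]
wrist_force: [-1.4, 0.9, 2.0]
```

```bash
python3 -m inch '{"linear":[[0,0,0],[0,0,0],[0,0,0],[0,0,0],[0,0,0],[0,0,0],[-2,0,0],[-4,0,0],[-8,0,0],[-14,0,0],[-18,0,0],[-18,0,0],[-18,0,0],[-18,0,0],[-18,0,0],[-10,0,0],[0,0,0]],"twist":[[0,0,0],[0,0,0],[0,0,0],[0,0,0],[0,0,0],[0,0,0],[0,0,0],[0,0,0],[0,0,0],[0,0,0],[0,0,0],[0,0,0],[0,0,0],[0,0,0],[0,0,0],[0,0,0],[0,0,0]],"fingers":[-0.4,-0.3,-0.2,-0.1,-0.1,-0.1,-0.1,-0.1,-0.1,-0.1,-0.1,-0.1,-0.1,0.2,0.2,0.2,0.2]}'
python3 plan.py 661.8 130.5 110 9.5
```

```text
time: 28.07
position: [654.9, -59.0, 151.7]
ee_rot: [0.709, 0.034, 0.704, -0.034]
wrist_force: [0.2, -0.3, 0.8]
opening: 51.2
t 28.07 pos [654.888 -58.99  151.746] F [ 0.174 -0.328  0.784] open 51.2 toolx [ 0.006 -0.001 -1.   ] jaw yaw -5.5 q6 -0.16
twist [-0.262  0.006  0.001] lin in target frame [ 41.746 185.751  38.092]
twist [ 2.88   0.002 -0.009] lin in target frame [  41.746 -185.751  -38.092]
```

```bash
python3 -m inch '{"linear":[[0,0,0],[0,0,0],[0,0,0],[0,6,1],[0,12,2.5],[0,15,3],[0,15,3],[0,15,3],[0,15,3],[0,15,3],[0,15,3],[0,15,3],[0,15,3],[0,15,3],[0,13,3],[0,11,2.5],[0,6,2],[0,2.8,1],[0,0,0],[0,0,0]],"twist":[[-0.087,0,0],[-0.087,0.005,0.001],[-0.088,0,0],[0,0,0],[0,0,0],[0,0,0],[0,0,0],[0,0,0],[0,0,0],[0,0,0],[0,0,0],[0,0,0],[0,0,0],[0,0,0],[0,0,0],[0,0,0],[0,0,0],[0,0,0],[0,0,0],[0,0,0]],"fingers":[0.25,0.25,0.25,0.25,0.25,0.25,0.25,0.25,0.25,0.25,0.25,0.25,0.25,0.25,0.25,0.25,0.25,0.25,0.25,0.25]}'
python3 plan.py 661.8 130.5 48.5 9.5
python3 - <<'E'
from rig import *
import cv2,numpy as np
b=get_image("scene")["color"][:,:,::-1]
cv2.imwrite("pics/g5.png",cv2.resize(b[140:260,220:380],None,fx=5,fy=5,interpolation=cv2.INTER_CUBIC))
E
```

```text
time: 29.73
position: [660.6, 130.7, 147.8]
ee_rot: [0.703, -0.058, 0.707, 0.059]
wrist_force: [0.5, -0.2, -0.6]
opening: 54.5
t 29.73 pos [660.579 130.734 147.804] F [ 0.455 -0.184 -0.567] open 54.5 toolx [-0.006  0.001 -1.   ] jaw yaw 9.5 q6 -0.14
twist [-0.    -0.006 -0.002] lin in target frame [99.304 -0.433  1.166]
twist [ 3.142 -0.003  0.009] lin in target frame [99.304  0.433 -1.166]
```

View pics/g5.png

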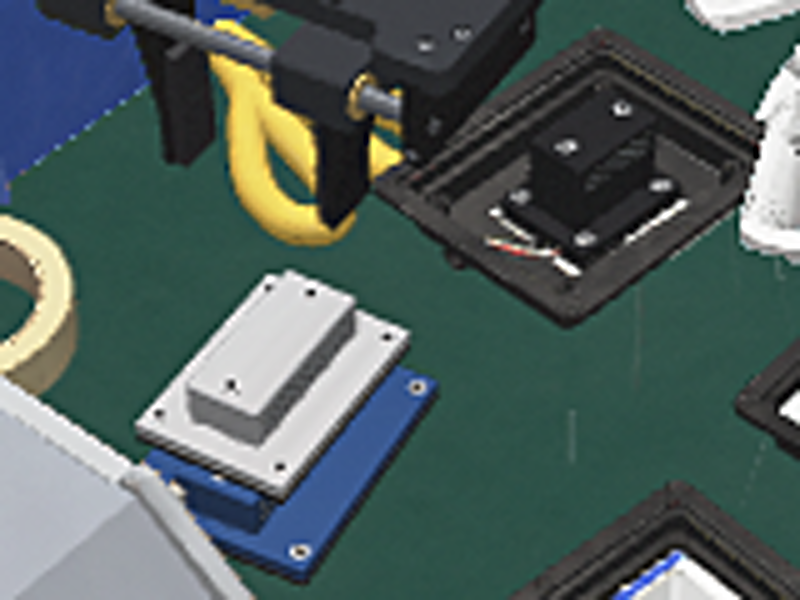

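```bash
python3 -c "
from joint import *
b=s.x[:2]
F=lambda u,v:(220+u/5-b[0],140+v/5-b[1])
o=[('s',F(*p),l,1) for p,l in zip([(188,385),(290,268),(355,300),(262,415),(137,422),(410,329),(283,489)],[(16,36,36),(16,-36,36),(-16,-36,36),(-16,36,36),(33,47,16),(-33,-47,16),(-33,47,16)])]
print(fit(o,(662,131,30,.1),30)); o+=quad('t1',[None,None,(474,133),(343,160)],33,47,16); print(fit(o,(662,131,30,.1),30))
# black on board: foot top / bar top
o=[('s',F(*p),l,1) for p,l in zip([(531,150),(598,90),(655,130),(590,192),(687,190),(583,250)],[(15,25,46),(15,-25,46),(-15,-25,46),(-15,25,46),(-25,-32,10),(-25,32,10)])]
print('black',fit(o,(652,-58,4,-.1),4))
"
```

```text
(array([6.61560109e+02, 1.29728019e+02, 2.99999729e+01, 1.76991614e-01]), array([0.40114623, 0.38442809, 1.14401131, 0.66082937, 0.3536911 ,
       0.47486261, 0.42226809]))
(array([6.61479040e+02, 1.29913291e+02, 3.00000258e+01, 1.74350272e-01]), array([0.4703777 , 0.34572921, 1.07335919, 0.77342412, 0.40269781,
       0.54426301, 0.29700626, 0.58508206, 0.12985397]))
black (array([ 6.48836300e+02, -5.43958869e+01,  3.99998937e+00, -3.24871233e-02]), array([0.66913149, 1.24499226, 1.47232361, 2.09347934, 1.08089905,
       3.5032028 ]))
```

```bash
python3 -m inch '{"linear":[[5,-0.5,0.2],[10,-0.4,0.2],[14,0,0],[14,0,0],[14,0,0],[14,0,0],[12,0,0],[8,0,0],[3,0,0],[2,0,0],[0,0,0],[0,0,0]],"twist":[[-0.009,-0.003,0],[0,0,0],[0,0,0],[0,0,0],[0,0,0],[0,0,0],[0,0,0],[0,0,0],[0,0,0],[0,0,0],[0,0,0],[0,0,0]],"fingers":[0.25,0.25,0.25,0.25,0.25,0.25,0.25,0.25,0.25,0.25,0.25,0.25]}'
python3 plan.py 661.5 129.9 48.5 10
```

```text
time: 30.78
position: [661.3, 130.6, 52.5]
ee_rot: [0.704, -0.061, 0.705, 0.063]
wrist_force: [1.0, 0.5, 0.4]
opening: 54.4
t 30.78 pos [661.329 130.55   52.48 ] F [1.012 0.46  0.428] open 54.4 toolx [-0.001  0.002 -1.   ] jaw yaw 10.03 q6 -0.15
twist [ 0.001 -0.001 -0.002] lin in target frame [ 3.98  -0.67   0.056]
twist [-3.141  0.003 -0.002] lin in target frame [ 3.98   0.67  -0.056]
```

```bash
python3 -m inch '{"linear":[[1.5,-0.6,0],[1.5,0,0],[0.7,0,0],[0,0,0],[0,0,0],[0,0,0],[0,0,0],[0,0,0],[0,0,0],[0,0,0],[0,0,0],[0,0,0]],"twist":[[0,0,-0.001],[0,0,0],[0,0,0],[0,0,0],[0,0,0],[0,0,0],[0,0,0],[0,0,0],[0,0,0],[0,0,0],[0,0,0],[0,0,0]],"fingers":[0,-0.1,-0.1,-0.15,-0.2,-0.25,-0.3,-0.35,-0.4,-0.5,-0.6,-0.6]}' 10
python3 plan.py 473.1 140 110 -8.3
```

```text
time: 31.78
position: [661.4, 130.0, 48.4]
ee_rot: [0.704, -0.061, 0.705, 0.062]
wrist_force: [2.2, 0.4, -0.6]
opening: 32.2
t 31.78 pos [661.437 129.957  48.45 ] F [ 2.241  0.393 -0.61 ] open 32.2 toolx [-0.001  0.001 -1.   ] jaw yaw 10.03 q6 -0.15
twist [ 0.32  -0.001 -0.001] lin in target frame [ -61.55   -17.249 -187.814]
twist [-2.822  0.001 -0.002] lin in target frame [-61.55   17.249 187.814]
```

```bash
python3 -m inch '{"linear":[[0,0,0],[0,0,0],[0,0,0],[-1,0,0],[-2,0,0],[-4,0,0],[-8,0,0],[-12,0,0],[-14,0,0],[-14,0,0],[-12,0,0],[-8,0,0],[-4,0,0],[0,0,0]],"twist":[[0,0,0],[0,0,0],[0,0,0],[0,0,0],[0,0,0],[0,0,0],[0,0,0],[0,0,0],[0,0,0],[0,0,0],[0,0,0],[0,0,0],[0,0,0],[0,0,0]],"fingers":[-0.8,-0.8,-0.8,-0.8,-0.8,-0.8,-0.8,-0.8,-0.8,-0.8,-0.8,-0.8,-0.8,-0.8]}' 45
python3 plan.py 473.1 140.5 110 -8.3
```

```text
time: 32.95
position: [661.7, 129.9, 128.7]
ee_rot: [0.704, -0.061, 0.704, 0.062]
wrist_force: [0.3, 0.5, -3.5]
opening: 31.7
t 32.95 pos [661.708 129.918 128.721] F [ 0.297  0.497 -3.524] open 31.7 toolx [-0.     0.001 -1.   ] jaw yaw 10.03 q6 -0.15
twist [ 0.32  -0.    -0.001] lin in target frame [  18.721  -16.756 -188.16 ]
twist [-2.822  0.001 -0.   ] lin in target frame [ 18.721  16.756 188.16 ]
```

```bash
python3 -m inch '{"linear":[[0,0,0],[0,0,0],[0,0,0],[0,0,0],[0,-0.5,-5],[0,-1,-10],[0,-1.2,-13],[0,-1.2,-13],[0,-1.2,-13],[0,-1.2,-13],[0,-1.2,-13],[0,-1.2,-13],[0,-1.2,-13],[0,-1.2,-13],[0,-1.2,-13],[0,-1.2,-13],[0,-1.2,-13],[0,-1.2,-12],[0,-1,-10],[0,-0.5,-8.2]],"twist":[[0.08,0,0],[0.08,0,0],[0.08,0,0],[0.08,0,0],[0,0,0],[0,0,0],[0,0,0],[0,0,0],[0,0,0],[0,0,0],[0,0,0],[0,0,0],[0,0,0],[0,0,0],[0,0,0],[0,0,0],[0,0,0],[0,0,0],[0,0,0],[0,0,0]],"fingers":[-0.8,-0.8,-0.8,-0.8,-0.8,-0.8,-0.8,-0.8,-0.8,-0.8,-0.8,-0.8,-0.8,-0.8,-0.8,-0.8,-0.8,-0.8,-0.8,-0.8]}'
python3 -m inch '{"linear":[[4,0,0],[8,0,0],[12,0,0],[12,0,0],[12,0,0],[10,0,0],[10,0,0],[6,0,0],[3,0,0],[0,0,0],[0,0,0],[0,0,0]],"twist":[[0,0,0],[0,0,0],[0,0,0],[0,0,0],[0,0,0],[0,0,0],[0,0,0],[0,0,0],[0,0,0],[0,0,0],[0,0,0],[0,0,0]],"fingers":[-0.8,-0.8,-0.8,-0.8,-0.8,-0.8,-0.8,-0.8,-0.8,-0.8,-0.8,-0.8]}'
python3 plan.py 473.1 140.5 37.5 -8.3
```

```text
time: 34.62
position: [470.8, 139.9, 127.6]
ee_rot: [0.704, 0.051, 0.707, -0.051]
wrist_force: [-0.7, 1.0, -4.1]
opening: 31.6
time: 35.62
position: [472.6, 140.0, 51.1]
ee_rot: [0.705, 0.052, 0.706, -0.051]
wrist_force: [-1.0, -0.7, -4.6]
opening: 31.8
t 35.62 pos [472.632 139.952  51.081] F [-1.007 -0.715 -4.584] open 31.8 toolx [-0.001  0.001 -1.   ] jaw yaw -8.31 q6 0.2
twist [-0.    -0.002 -0.001] lin in target frame [13.581  0.61   0.384]
twist [ 3.141 -0.001  0.002] lin in target frame [13.581 -0.61  -0.384]
```

```bash
python3 -m inch '{"linear":[[2,0.5,0.3],[3,0,0],[3,0,0],[2,0,0],[1,0,0],[0.5,0,0],[0,0,0],[0,0,0],[0,0,0]],"twist":[[0,-0.001,0],[0,0,0],[0,0,0],[0,0,0],[0,0,0],[0,0,0],[0,0,0],[0,0,0],[0,0,0]],"fingers":[-0.8,-0.8,-0.8,-0.8,-0.8,-0.8,-0.8,-0.8,-0.8]}' | grep -E "pos|wrist"
for i in 1 2 3 4; do python3 -m inch '{"linear":[[0.4,0,0],[0,0,0],[0,0,0]],"twist":[[0,0,0],[0,0,0],[0,0,0]],"fingers":[-0.8,-0.8,-0.8]}' | grep -E "pos|wrist"; done
```

```text
position: [472.6, 140.4, 39.2]
wrist_force: [0.4, -0.1, -4.3]
position: [472.5, 140.4, 38.8]
wrist_force: [-0.3, 0.3, -4.7]
position: [472.5, 140.4, 38.4]
wrist_force: [0.8, -0.8, -4.3]
position: [472.4, 140.4, 37.9]
wrist_force: [-0.5, -0.3, -5.1]
position: [472.5, 140.4, 37.6]
wrist_force: [-0.5, -0.7, -4.8]
```

```bash
for i in 1 2 3; do python3 -m inch '{"linear":[[0.3,0,0.2],[0,0,0],[0,0,0]],"twist":[[0,0,0],[0,0,0],[0,0,0]],"fingers":[-0.8,-0.8,-0.8]}' | grep -E "pos|wrist"; done
```

```text
position: [472.5, 140.4, 37.4]
wrist_force: [0.6, 0.5, -0.8]
position: [472.6, 140.4, 37.4]
wrist_force: [-1.6, -0.1, 5.4]
position: [472.6, 140.3, 37.3]
wrist_force: [-1.5, 0.9, 8.6]
```

```bash
python3 -m inch '{"linear":[[-0.3,0,0],[0,0,0],[0,0,0],[0,0,0],[0,0,0],[-2,0,0],[-4,0,0],[-8,0,0],[-14,0,0],[-14,0,0],[-14,0,0],[-14,0,0],[-10,0,0],[0,0,0]],"twist":[[0,0,0],[0,0,0],[0,0,0],[0,0,0],[0,0,0],[0,0,0],[0,0,0],[0,0,0],[0,0,0],[0,0,0],[0,0,0],[0,0,0],[0,0,0],[0,0,0]],"fingers":[-0.3,-0.1,0,0.1,0.2,0.2,0.2,0.2,0.2,0.2,0.2,0.2,0.2,0.2]}'
python3 plan.py 662 129 100 11
```

```text
time: 39.28
position: [474.8, 140.4, 119.5]
ee_rot: [0.707, 0.052, 0.704, -0.051]
wrist_force: [0.3, -0.4, 0.1]
opening: 52.3
t 39.28 pos [474.762 140.419 119.488] F [ 0.282 -0.386  0.14 ] open 52.3 toolx [ 0.004  0.001 -1.   ] jaw yaw -8.3 q6 0.2
twist [-0.337  0.004 -0.001] lin in target frame [ 19.488 -46.936 181.619]
twist [ 2.805 -0.001 -0.005] lin in target frame [  19.488   46.936 -181.619]
```

```bash
python3 -m inch '{"linear":[[0,0,0],[0,0,0],[0,0,0],[0,-1.5,6],[0,-3,12],[0,-3.5,14],[0,-3.5,14],[0,-3.5,14],[0,-3.5,14],[0,-3.5,14],[0,-3.5,14],[0,-3.5,14],[0,-3.5,14],[0,-3.5,14],[0,-3.5,13],[0,-3.5,11],[0,-2,7],[0,-1,3.6],[0,0,0],[0,0,0]],"twist":[[-0.084,0,0],[-0.084,0.004,-0.001],[-0.084,0,0],[-0.085,0,0],[0,0,0],[0,0,0],[0,0,0],[0,0,0],[0,0,0],[0,0,0],[0,0,0],[0,0,0],[0,0,0],[0,0,0],[0,0,0],[0,0,0],[0,0,0],[0,0,0],[0,0,0],[0,0,0]],"fingers":[0.3,0.3,0.3,0.3,0.3,0.3,0.3,0.3,0.3,0.3,0.3,0.3,0.3,0.3,0.3,0.3,0.3,0.3,0.3,0.3]}'
python3 plan.py 662 129 12.5 11
python3 - <<'E'
from rig import *
import cv2,numpy as np
b=get_image("scene")["color"][:,:,::-1]
cv2.imwrite("pics/g6.png",cv2.resize(b[180:315,222:402],None,fx=4.4,fy=4.4,interpolation=cv2.INTER_CUBIC))
E
```

```text
time: 40.95
position: [656.4, 128.6, 115.6]
ee_rot: [0.701, -0.068, 0.706, 0.068]
wrist_force: [-0.6, 0.4, -1.0]
opening: 56.4
t 40.95 pos [656.428 128.641 115.56 ] F [-0.57   0.418 -1.005] open 56.4 toolx [-0.007 -0.    -1.   ] jaw yaw 11.0 q6 -0.17
twist [ 0.    -0.007 -0.001] lin in target frame [103.06   -0.711   5.538]
twist [-3.142  0.002 -0.011] lin in target frame [103.06    0.711  -5.538]
```

View pics/g6.png

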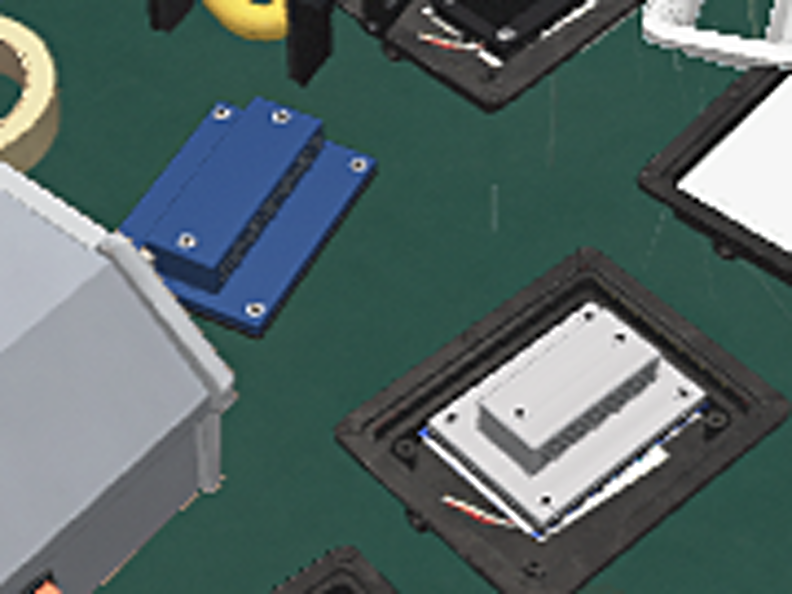

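```bash
python3 -c "
from joint import *
b=s.x[:2]
F=lambda u,v:(222+u/4.4-b[0],180+v/4.4-b[1])
o=[('s',F(*p),l,1) for p,l in zip([(257,97),(323,124),(217,266),(377,160),(260,326)],[(18,-50,30),(-18,-50,30),(-18,50,30),(-42,-56,10),(-42,56,10)])]
print(fit(o,(662,131,0,.1),0)); o+=quad('t1',[None,(462,42),(491,151),(344,184)],42,56,10); print(fit(o,(662,131,0,.1),0))
o=[('s',F(*p),l,1) for p,l in zip([(590,302),(710,402),(545,531),(422,430)],[(33,-47,16),(-33,-47,16),(-33,47,16),(33,47,16)])]
print('steel',fit(o,(472,140,19,-.1),19))
"
```

```text
(array([ 6.61997934e+02,  1.29447260e+02, -3.88941004e-05,  2.21640311e-01]), array([0.65416117, 1.03468434, 0.93125396, 0.37121013, 0.63472936]))
(array([ 6.61808320e+02,  1.28948594e+02, -9.84990452e-05,  2.13100421e-01]), array([0.65613827, 1.23938345, 0.80577381, 0.66560011, 0.57465389,
       1.15182073, 0.6709797 , 1.93701415]))
steel (array([ 4.69986816e+02,  1.43451237e+02,  1.90000256e+01, -1.40573584e-01]), array([0.93054873, 0.77321074, 0.34214617, 0.97652299]))
```

```bash
python3 -m inch '{"linear":[[3,-0.6,2],[8,-0.6,2],[14,0,1],[14,0,0],[14,0,0],[14,0,0],[13,0,0],[10,0,0],[6,0,0],[3,0,0],[0,0,0],[0,0,0],[0,0,0]],"twist":[[-0.021,-0.006,0],[0,0,0],[0,0,0],[0,0,0],[0,0,0],[0,0,0],[0,0,0],[0,0,0],[0,0,0],[0,0,0],[0,0,0],[0,0,0],[0,0,0]],"fingers":[0.3,0.3,0.3,0.3,0.3,0.3,0.3,0.3,0.3,0.3,0.3,0.3,0.3]}'
python3 plan.py 662 128.7 12.5 12.2
```

```text
time: 42.08
position: [663.1, 128.6, 17.8]
ee_rot: [0.704, -0.075, 0.702, 0.075]
wrist_force: [0.6, 0.2, -0.5]
opening: 56.4
t 42.08 pos [663.124 128.619  17.779] F [ 0.555  0.164 -0.488] open 56.4 toolx [ 0.002  0.001 -1.   ] jaw yaw 12.21 q6 -0.19
twist [ 0.     0.002 -0.001] lin in target frame [ 5.279  0.317 -1.082]
twist [-3.141  0.001  0.003] lin in target frame [ 5.279 -0.317  1.082]
```

```bash
python3 -m inch '{"linear":[[2,0.2,-0.8],[2,0,0],[1.1,0,0],[0,0,0],[0,0,0],[0,0,0],[0,0,0],[0,0,0],[0,0,0],[0,0,0],[0,0,0]],"twist":[[0,0.001,-0.001],[0,0,0],[0,0,0],[0,0,0],[0,0,0],[0,0,0],[0,0,0],[0,0,0],[0,0,0],[0,0,0],[0,0,0]],"fingers":[0,0,0,-0.05,-0.1,-0.15,-0.2,-0.25,-0.3,-0.4,-0.5]}' 12
python3 -m inch '{"linear":[[0,0,0],[0,0,0],[0,0,0],[0,0,0]],"twist":[[0,0,0],[0,0,0],[0,0,0],[0,0,0]],"fingers":[-0.8,-0.8,-0.8,-0.8]}' 55
python3 plan.py 466.6 -58.5 110 -1.4
```

```text
time: 43.0
position: [662.2, 128.6, 12.0]
ee_rot: [0.703, -0.075, 0.703, 0.075]
wrist_force: [2.3, 0.7, -1.8]
opening: 36.3
time: 43.33
position: [662.0, 128.6, 12.0]
ee_rot: [0.703, -0.075, 0.703, 0.075]
wrist_force: [3.5, -0.2, -1.4]
opening: 35.9
t 43.33 pos [661.99  128.555  12.013] F [ 3.499 -0.231 -1.429] open 35.9 toolx [ 0. -0. -1.] jaw yaw 12.2 q6 -0.19
twist [0.237 0.    0.   ] lin in target frame [ -97.987 -191.773 -190.761]
twist [-2.904 -0.     0.001] lin in target frame [-97.987 191.773 190.761]
```

```bash
python3 -m inch '{"linear":[[-1,0,0],[-2,0,0],[-4,0,0],[-8,0,0],[-12,0,0],[-14,0,0],[-14,0,0],[-14,0,0],[-14,0,0],[-12,0,0],[-6,0,0],[-3,0,0],[0,0,0]],"twist":[[0,0,0],[0,0,0],[0,0,0],[0,0,0],[0,0,0],[0,0,0],[0,0,0],[0,0,0],[0,0,0],[0,0,0],[0,0,0],[0,0,0],[0,0,0]],"fingers":[-0.8,-0.8,-0.8,-0.8,-0.8,-0.8,-0.8,-0.8,-0.8,-0.8,-0.8,-0.8,-0.8]}'
python3 plan.py 466.6 -58.3 110 -1.4
python3 - <<'E'
from joint import *
b=s.x[:2]
def tri(t,q):
    return least_squares(lambda X:np.r_[proj('t',X)[0]-t,proj('s',X)[0]+b-q],(500,-100,20))
T=lambda u,v:(170+u/2.5,125+v/2.5); S=lambda u,v:(290+u/4.5,140+v/4.5)
for n,t,q in (("lower tip",T(728,312),S(492,250)),("left corner",T(682,226),S(355,215))):
    r=tri(t,q); print(n,r.x.round(0),r.fun.round(1))
def bp(c,uv,z): return least_squares(lambda v:proj(c,[v[0],v[1],z])[0]-(np.array(uv)-(b if c=='s' else 0)),(550,0)).x.round(0)
for z in(10,26,50,70):print(z,bp('t',T(728,312),z),bp('s',S(500,250),z))
print("pane recess +x,-y corner",world((466.6,-58.7,0,np.radians(-1.4)),[(48,-63,26),(60,-75,26)]).round(0))
E
```

```text
time: 44.42
position: [662.0, 128.7, 117.0]
ee_rot: [0.703, -0.075, 0.703, 0.075]
wrist_force: [0.6, -0.9, -6.3]
opening: 35.5
t 44.42 pos [661.988 128.663 116.969] F [ 0.553 -0.894 -6.3  ] open 35.5 toolx [ 0.001 -0.    -1.   ] jaw yaw 12.21 q6 -0.19
twist [0.237 0.001 0.   ] lin in target frame [   6.969 -191.681 -190.762]
twist [-2.904 -0.     0.002] lin in target frame [  6.969 191.681 190.762]
lower tip [513. -92.  23.] [-1.  -1.9  2.5  0.4]
left corner [572. -63.  31.] [-0.7 -1.2  1.6  0.3]
10 [511. -97.] [ 520. -105.]
26 [509. -93.] [513. -90.]
50 [507. -88.] [502. -67.]
70 [506. -83.] [493. -47.]
pane recess +x,-y corner [[ 513. -123.   26.]
 [ 525. -135.   26.]]
```

Run:
```python
from joint import *
t=cv2.imread("pics/top0.png");c=cv2.imread("pics/scene0.png")
def st(a,k):
    a=cv2.resize(a,None,fx=k,fy=k,interpolation=cv2.INTER_CUBIC).astype(float); return np.uint8(255*np.clip((a/255),0,1)**2.5)
A=st(t[225:265,440:500],8);B=st(c[170:210,365:420],7.2)
b=s.x[:2]
x,y=466.6,-58.7
for hx,hy,z,col in((48,63,26,(0,255,0)),(42,56,10+19,(0,0,255))):
    W=world((x,y,0,np.radians(-1.4)),[(hx,hy,z),(hx,-hy,z),(-hx,-hy,z),(-hx,hy,z)])
    cv2.polylines(A,[np.int32((proj("t",W)-[440,225]+.5)*8)],True,col,1);cv2.polylines(B,[np.int32((proj("s",W)+b-[365,170]+.5)*7.2)],True,col,1)
h=max(A.shape[0],B.shape[0]);A=cv2.copyMakeBorder(A,0,h-A.shape[0],0,0,0);B=cv2.copyMakeBorder(B,0,h-B.shape[0],0,0,0)
o=np.vstack([A[:, :480],cv2.copyMakeBorder(B,0,0,0,480-B.shape[1],0)]);cv2.imwrite("pics/g7.png",o[:600]);print(o.shape)
```

```text
(640, 480, 3)
```

View pics/g7.png

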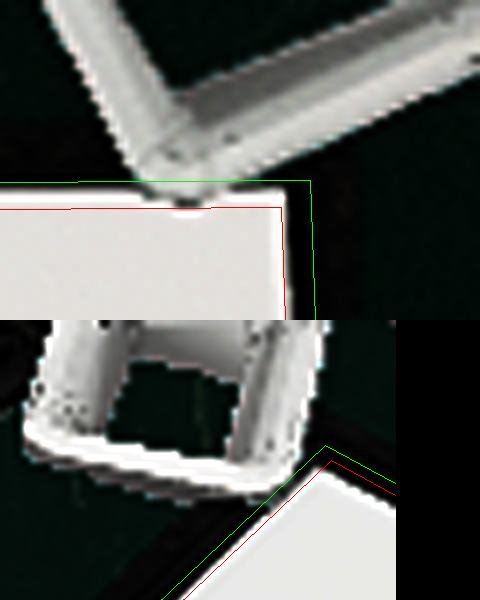

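```bash
python3 -m inch '{"linear":[[0,0,0],[0,0,0],[0,0,0],[0,-4,-4],[0,-8,-8],[0,-12,-12],[0,-12,-12],[0,-12,-12],[0,-12,-12],[0,-12,-12],[0,-12,-12],[0,-12,-12],[0,-12,-12],[0,-12,-12],[0,-12,-12],[0,-12,-12],[0,-12,-12],[0,-12,-12],[0,-12,-12],[0,-10,-10]],"twist":[[0.079,0,0],[0.079,0,0],[0.079,0,0],[0,0,0],[0,0,0],[0,0,0],[0,0,0],[0,0,0],[0,0,0],[0,0,0],[0,0,0],[0,0,0],[0,0,0],[0,0,0],[0,0,0],[0,0,0],[0,0,0],[0,0,0],[0,0,0],[0,0,0]],"fingers":[-0.8,-0.8,-0.8,-0.8,-0.8,-0.8,-0.8,-0.8,-0.8,-0.8,-0.8,-0.8,-0.8,-0.8,-0.8,-0.8,-0.8,-0.8,-0.8,-0.8]}'
python3 -m inch '{"linear":[[0,-1.7,-2.8],[0,0,0],[5,0,0],[10,0,0],[12,0,0],[12,0,0],[10,0,0],[6,0,0],[3,0,0],[0,0,0],[0,0,0],[0,0,0]],"twist":[[0,0,0],[0,0,0],[0,0,0],[0,0,0],[0,0,0],[0,0,0],[0,0,0],[0,0,0],[0,0,0],[0,0,0],[0,0,0],[0,0,0]],"fingers":[-0.8,-0.8,-0.8,-0.8,-0.8,-0.8,-0.8,-0.8,-0.8,-0.8,-0.8,-0.8]}'
python3 plan.py 464.6 -58.5 31 -1.4
```

```text
time: 46.08
position: [465.7, -57.5, 115.9]
ee_rot: [0.707, 0.008, 0.708, -0.008]
wrist_force: [0.3, -0.5, -6.5]
opening: 35.6
time: 47.08
position: [464.8, -58.5, 58.3]
ee_rot: [0.707, 0.008, 0.707, -0.009]
wrist_force: [0.3, -0.1, -6.2]
opening: 35.3
t 47.08 pos [464.838 -58.456  58.349] F [ 0.305 -0.146 -6.232] open 35.3 toolx [ 0.001 -0.001 -1.   ] jaw yaw -1.36 q6 -0.34
twist [0.001 0.001 0.001] lin in target frame [27.349 -0.05  -0.237]
twist [-3.141 -0.001  0.001] lin in target frame [27.349  0.05   0.237]
```

Approach in small steps, watching for an early contact with the loose reflector's tip.

```bash
python3 -m inch '{"linear":[[3,0,-0.2],[4,0,0],[4,0,0],[2,0,0],[1,0,0],[0,0,0],[0,0,0]],"twist":[[0,0.001,0.001],[0,0,0],[0,0,0],[0,0,0],[0,0,0],[0,0,0],[0,0,0]],"fingers":[-0.8,-0.8,-0.8,-0.8,-0.8,-0.8,-0.8]}' | grep -E "pos|wrist"
for i in 1 2 3; do python3 -m inch '{"linear":[[1.5,0,0],[1.5,0,0],[0,0,0]],"twist":[[0,0,0],[0,0,0],[0,0,0]],"fingers":[-0.8,-0.8,-0.8]}' | grep -E "pos|wrist"; done
```

```text
position: [464.0, -58.4, 43.8]
wrist_force: [-0.6, 0.7, -6.7]
position: [463.9, -58.4, 40.8]
wrist_force: [-0.1, -0.1, -6.2]
position: [463.9, -58.3, 37.7]
wrist_force: [0.1, 0.3, -7.2]
position: [463.9, -58.3, 34.7]
wrist_force: [0.0, -0.4, -6.1]
```

```bash
for i in 1 2; do python3 -m inch '{"linear":[[0.7,0,0.2],[0.7,0,0],[0,0,0]],"twist":[[0,0,0],[0,0,0],[0,0,0]],"fingers":[-0.8,-0.8,-0.8]}' | grep -E "pos|wrist"; done
for i in 1 2 3; do python3 -m inch '{"linear":[[0.4,0,0],[0,0,0],[0,0,0]],"twist":[[0,0,0],[0,0,0],[0,0,0]],"fingers":[-0.8,-0.8,-0.8]}' | grep -E "pos|wrist"; done
```

```text
position: [464.2, -58.4, 33.5]
wrist_force: [0.2, -0.1, -6.4]
position: [464.4, -58.4, 32.1]
wrist_force: [0.1, 0.0, -5.9]
position: [464.4, -58.4, 31.7]
wrist_force: [-0.3, -0.8, -6.5]
position: [464.4, -58.4, 31.3]
wrist_force: [0.1, 0.3, -6.9]
position: [464.5, -58.4, 31.0]
wrist_force: [0.6, -0.1, -4.2]
```

```bash
python3 -m inch '{"linear":[[0,0,0.5],[0,0,0.5],[0.2,0,0],[0,0,0],[0,0,0],[0,0,0]],"twist":[[0,0,0],[0,0,0],[0,0,0],[0,0,0],[0,0,0],[0,0,0]],"fingers":[-0.8,-0.8,-0.8,-0.8,-0.8,-0.8]}'
python3 -m inch '{"linear":[[0,0,0],[0,0,0],[0,0,0],[0,0,0],[0,0,0],[-2,0,0],[-4,0,0],[-8,0,0],[-14,0,0],[-16,0,0],[-16,0,0],[-16,0,0],[-16,0,0],[-16,0,0],[-16,0,0],[-16,0,0],[-16,0,0],[-8,0,0],[0,0,0]],"twist":[[0,0,0],[0,0,0],[0,0,0],[0,0,0],[0,0,0],[0,0,0],[0,0,0],[0,0,0],[0,0,0],[0,0,0],[0,0,0],[0,0,0],[0,0,0],[0,0,0],[0,0,0],[0,0,0],[0,0,0],[0,0,0],[0,0,0]],"fingers":[-0.1,0,0.1,0.2,0.3,0.3,0.3,0.3,0.3,0.3,0.3,0.3,0.3,0.3,0.3,0.3,0.3,0.3,0.3]}'
python3 plan.py 200 -560 220 -70
```

```text
time: 50.17
position: [464.6, -58.3, 31.0]
ee_rot: [0.706, 0.009, 0.708, -0.008]
wrist_force: [-4.9, -1.4, 4.4]
opening: 35.7
time: 51.75
position: [466.8, -58.9, 196.9]
ee_rot: [0.708, 0.008, 0.706, -0.009]
wrist_force: [-1.0, 1.1, 0.2]
opening: 56.3
t 51.75 pos [466.796 -58.934 196.908] F [-1.05   1.129  0.157] open 56.3 toolx [ 0.003 -0.001 -1.   ] jaw yaw -1.37 q6 -0.34
twist [ 1.198  0.003 -0.001] lin in target frame [ -23.092 -422.081  379.599]
twist [-1.944  0.001  0.004] lin in target frame [ -23.092  422.081 -379.599]
```

```bash
python3 -m inch '{"linear":[[0,-6,0],[0,-12,0],[0,-18,0],[0,-20,0],[0,-20,0],[0,-20,0],[0,-20,0],[0,-20,0],[0,-20,0],[0,-20,0],[0,-20,0],[0,-20,0],[0,-20,0],[0,-20,0],[0,-20,0],[0,-20,0],[0,-18,0],[0,-12,0],[0,-6,0],[0,0,0]],"twist":[[0,0,0],[0,0,0],[0,0,0],[0,0,0],[0,0,0],[0,0,0],[0,0,0],[0,0,0],[0,0,0],[0,0,0],[0,0,0],[0,0,0],[0,0,0],[0,0,0],[0,0,0],[0,0,0],[0,0,0],[0,0,0],[0,0,0],[0,0,0]],"fingers":[0.3,0.3,0.3,0.3,0.3,0.3,0.3,0.3,0.3,0.3,0.3,0.3,0.3,0.3,0.3,0.3,0.3,0.3,0.3,0.3]}'
python3 - <<'E'
from rig import *
import cv2,numpy as np
a=get_image("top")["color"][:,:,::-1];b=get_image("scene")["color"][:,:,::-1]
cv2.imwrite("pics/a5.png",a);cv2.imwrite("pics/b5.png",b)
k=2.5;A=cv2.resize(a[130:330,170:490],None,fx=k,fy=k,interpolation=cv2.INTER_CUBIC)
A[0:0]=0
cv2.imwrite("pics/g8.png",A)
E
```

```text
time: 53.42
position: [457.0, -391.9, 193.5]
ee_rot: [0.706, 0.01, 0.708, -0.009]
wrist_force: [-0.2, 0.4, 0.2]
opening: 56.9
```

View pics/g8.png

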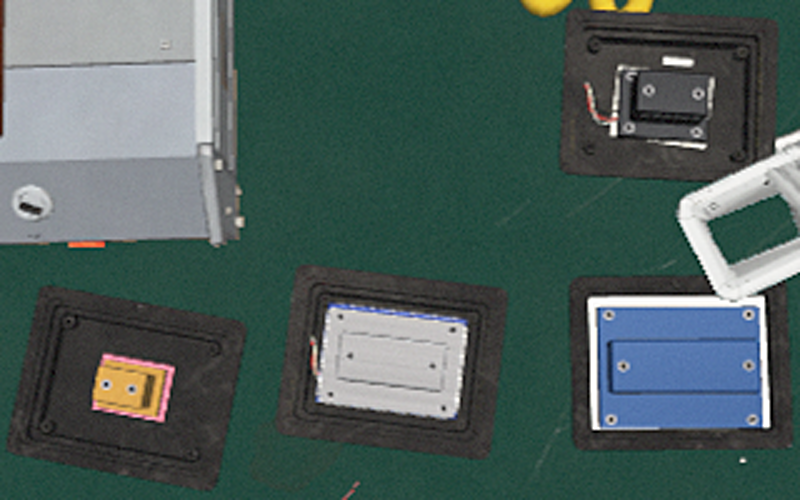

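Run:
```python
from joint import *
def bp(uv,z): return least_squares(lambda v:proj('t',[v[0],v[1],z])[0]-np.array(uv),(550,0)).x
def rect(img,box,f,z,k=3):
    x0,y0,x1,y1=box; g=cv2.imread(img)[y0:y1,x0:x1].astype(int); m=f(g).astype(np.uint8)
    m=cv2.morphologyEx(m,cv2.MORPH_OPEN,np.ones((k,k),np.uint8))
    cn=max(cv2.findContours(m,cv2.RETR_EXTERNAL,cv2.CHAIN_APPROX_NONE)[0],key=cv2.contourArea)
    (cx,cy),wh,an=cv2.minAreaRect(np.array([bp((p[0][0]+x0,p[0][1]+y0),z) for p in cn],np.float32)); print(img,box,round(cx,1),round(cy,1),np.round(wh,1),round(an,1))
rect("pics/a5.png",(400,240,485,310),lambda g:(g[...,0]-g[...,2]>60),29)
rect("pics/top0.png",(400,249,485,310),lambda g:g.min(2)>150,19)
rect("pics/a5.png",(295,245,365,305),lambda g:(g.min(2)>120),35)
rect("pics/a5.png",(200,260,245,305),lambda g:(g[...,2]-g[...,0]>60),4)
rect("pics/top0.png",(200,260,245,305),lambda g:(g[...,2]-g[...,0]>40),4)
```

```text
pics/a5.png (400, 240, 485, 310) 464.2 -56.0 [110.2  80.7] 88.5
pics/top0.png (400, 249, 485, 310) 467.3 -57.4 [123.1  90.4] 88.5
pics/a5.png (295, 245, 365, 305) 472.1 141.6 [98.5 66.3] 81.4
pics/a5.png (200, 260, 245, 305) 461.8 330.6 [48.8 38.4] 80.0
pics/top0.png (200, 260, 245, 305) 461.2 327.1 [53.1 40.6] 77.5
```

```bash
python3 -m inch '{"linear":[[0,6,0],[0,12,0],[0,18,0],[0,20,0],[0,20,0],[0,20,0],[0,20,0],[0,20,0],[0,20,0],[0,20,0],[0,20,0],[0,20,0],[0,20,0],[0,20,0],[0,20,0],[0,20,0],[0,18,0],[0,12,0],[0,6,0],[0,0,0]],"twist":[[0,0,0],[0,0,0],[0,0,0],[0,0,0],[0,0,0],[0,0,0],[0,0,0],[0,0,0],[0,0,0],[0,0,0],[0,0,0],[0,0,0],[0,0,0],[0,0,0],[0,0,0],[0,0,0],[0,0,0],[0,0,0],[0,0,0],[0,0,0]],"fingers":[0.3,0.3,0.3,0.3,0.3,0.3,0.3,0.3,0.3,0.3,0.3,0.3,0.3,0.3,0.3,0.3,0.3,0.3,0.3,0.3]}'
python3 plan.py 464.7 -58.4 33 -1.4
```

```text
time: 55.18
position: [465.0, -56.8, 194.9]
ee_rot: [0.706, 0.008, 0.708, -0.007]
wrist_force: [0.4, 0.1, 0.3]
opening: 56.5
t 55.18 pos [465.048 -56.767 194.94 ] F [0.389 0.057 0.271] open 56.5 toolx [-0.002  0.001 -1.   ] jaw yaw -1.22 q6 -0.34
twist [ 0.003 -0.002 -0.001] lin in target frame [161.94   -1.641  -0.308]
twist [-3.138  0.002 -0.003] lin in target frame [161.94    1.641   0.308]
```

```bash
python3 -m inch '{"linear":[[5,-0.8,-0.2],[10,0,0],[15,0,0],[16,0,0],[16,0,0],[16,0,0],[16,0,0],[15,0,0],[15,0,0],[14,0,0],[10,0,0],[6,0,0],[4,0,0],[0,0,0],[0,0,0],[0,0,0]],"twist":[[0.003,-0.001,0],[0,0,0],[0,0,0],[0,0,0],[0,0,0],[0,0,0],[0,0,0],[0,0,0],[0,0,0],[0,0,0],[0,0,0],[0,0,0],[0,0,0],[0,0,0],[0,0,0],[0,0,0]],"fingers":[0.3,0.3,0.3,0.3,0.3,0.3,0.3,0.3,0.3,0.3,0.3,0.3,0.3,0.3,0.3,0.3]}'
python3 plan.py 464.7 -58.4 32 -1.4
```

```text
time: 56.52
position: [465.8, -59.5, 37.2]
ee_rot: [0.707, 0.01, 0.707, -0.009]
wrist_force: [0.3, 0.5, 0.0]
opening: 56.6
t 56.52 pos [465.757 -59.533  37.185] F [0.309 0.486 0.029] open 56.6 toolx [ 0.001  0.    -1.   ] jaw yaw -1.56 q6 -0.34
twist [-0.003  0.001 -0.   ] lin in target frame [ 5.185  1.107 -1.085]
twist [ 3.139 -0.001 -0.001] lin in target frame [ 5.185 -1.107  1.085]
```

```bash
python3 -m inch '{"linear":[[2,0.5,-0.5],[2,0.5,-0.5],[1.2,0,0],[0,0,0],[0,0,0],[0,0,0],[0,0,0],[0,0,0],[0,0,0],[0,0,0],[0,0,0],[0,0,0]],"twist":[[-0.003,0.001,0],[0,0,0],[0,0,0],[0,0,0],[0,0,0],[0,0,0],[0,0,0],[0,0,0],[0,0,0],[0,0,0],[0,0,0],[0,0,0]],"fingers":[0,0,-0.05,-0.1,-0.14,-0.16,-0.18,-0.2,-0.22,-0.25,-0.3,-0.4]}' 10
python3 -m inch '{"linear":[[0,0,0],[0,0,0],[-0.5,0,0],[-0.5,0,0],[-0.5,0,0],[0,0,0],[0,0,0]],"twist":[[0,0,0],[0,0,0],[0,0,0],[0,0,0],[0,0,0],[0,0,0],[0,0,0]],"fingers":[-0.8,-0.8,-0.8,-0.8,-0.8,-0.8,-0.8]}' 40
python3 plan.py 467 -59.4 32 -1.4
```

```text
time: 57.52
position: [464.6, -58.2, 31.6]
ee_rot: [0.707, 0.009, 0.707, -0.008]
wrist_force: [0.5, -0.1, 0.2]
opening: 36.0
time: 58.1
position: [463.9, -58.1, 32.8]
ee_rot: [0.706, 0.009, 0.708, -0.008]
wrist_force: [-0.3, -0.7, -5.7]
opening: 36.0
t 58.1 pos [463.933 -58.074  32.782] F [-0.311 -0.72  -5.744] open 36.0 toolx [-0.002  0.001 -1.   ] jaw yaw -1.37 q6 -0.34
twist [ 0.    -0.003 -0.001] lin in target frame [ 0.782 -1.251  3.098]
twist [-3.141  0.002 -0.004] lin in target frame [ 0.782  1.251 -3.098]
```

```bash
python3 -m inch '{"linear":[[0,-0.6,1],[0,-0.6,1],[0,0,0.8],[0,0,0],[0,0,0],[0,0,0]],"twist":[[0,-0.002,0],[0,0,0],[0,0,0],[0,0,0],[0,0,0],[0,0,0]],"fingers":[-0.8,-0.8,-0.8,-0.8,-0.8,-0.8]}' | grep -E "pos|wrist"
for i in 1 2 3; do python3 -m inch '{"linear":[[0.4,0,0],[0,0,0],[0,0,0]],"twist":[[0,0,0],[0,0,0],[0,0,0]],"fingers":[-0.8,-0.8,-0.8]}' | grep -E "pos|wrist"; done
```

```text
position: [467.1, -59.4, 33.0]
wrist_force: [0.3, 0.7, -5.9]
position: [467.1, -59.4, 32.6]
wrist_force: [-0.8, -1.1, -5.2]
position: [467.1, -59.4, 32.2]
wrist_force: [-0.3, 0.1, -5.9]
position: [467.1, -59.5, 31.8]
wrist_force: [0.3, 0.3, -5.9]
```

```bash
for i in 1 2; do python3 -m inch '{"linear":[[0.3,0,0],[0,0,0],[0,0,0]],"twist":[[0,0,0],[0,0,0],[0,0,0]],"fingers":[-0.8,-0.8,-0.8]}' | grep -E "pos|wrist"; done
```

```text
position: [467.2, -59.5, 31.7]
wrist_force: [0.4, -0.8, -4.4]
position: [467.2, -59.5, 31.6]
wrist_force: [0.2, 0.3, 2.4]
```

```bash
python3 -m inch '{"linear":[[0,0,0],[0,0,0],[0,0,0],[0,0,0],[0,0,0],[-2,0,0],[-4,0,0],[-8,0,0],[-14,0,0],[-16,0,0],[-16,0,0],[-16,0,0],[-16,0,0],[-16,0,0],[-16,0,0],[-16,0,0],[-16,0,0],[-8,0,0],[0,0,0]],"twist":[[0,0,0],[0,0,0],[0,0,0],[0,0,0],[0,0,0],[0,0,0],[0,0,0],[0,0,0],[0,0,0],[0,0,0],[0,0,0],[0,0,0],[0,0,0],[0,0,0],[0,0,0],[0,0,0],[0,0,0],[0,0,0],[0,0,0]],"fingers":[-0.1,0,0.1,0.2,0.3,0.3,0.3,0.3,0.3,0.3,0.3,0.3,0.3,0.3,0.3,0.3,0.3,0.3,0.3]}'
python3 -m inch '{"linear":[[0,-6,0],[0,-12,0],[0,-18,0],[0,-20,0],[0,-20,0],[0,-20,0],[0,-20,0],[0,-20,0],[0,-20,0],[0,-20,0],[0,-20,0],[0,-20,0],[0,-20,0],[0,-20,0],[0,-20,0],[0,-20,0],[0,-18,0],[0,-12,0],[0,-6,0],[0,0,0]],"twist":[[0,0,0],[0,0,0],[0,0,0],[0,0,0],[0,0,0],[0,0,0],[0,0,0],[0,0,0],[0,0,0],[0,0,0],[0,0,0],[0,0,0],[0,0,0],[0,0,0],[0,0,0],[0,0,0],[0,0,0],[0,0,0],[0,0,0],[0,0,0]],"fingers":[0.3,0.3,0.3,0.3,0.3,0.3,0.3,0.3,0.3,0.3,0.3,0.3,0.3,0.3,0.3,0.3,0.3,0.3,0.3,0.3]}'
python3 - <<'E'
from rig import *
from joint import *
cv2.imwrite("pics/a6.png",get_image("top")["color"][:,:,::-1]);cv2.imwrite("pics/b6.png",get_image("scene")["color"][:,:,::-1])
def rect(c,img,box,z):
    x0,y0,x1,y1=box; g=cv2.imread(img)[y0:y1,x0:x1].astype(int); m=(g[...,0]-g[...,2]>60).astype(np.uint8)
    m=cv2.morphologyEx(m,cv2.MORPH_OPEN,np.ones((3,3),np.uint8)); cn=max(cv2.findContours(m,cv2.RETR_EXTERNAL,cv2.CHAIN_APPROX_NONE)[0],key=cv2.contourArea)
    P=[least_squares(lambda v:proj(c,[v[0],v[1],z])[0]-(p[0]+[x0,y0]),(470,-60)).x for p in cn]
    print(img,cv2.minAreaRect(np.array(P,np.float32)))
rect("t","pics/a5.png",(400,240,485,310),29);rect("t","pics/a6.png",(400,240,485,310),29)
d=cv2.absdiff(cv2.imread("pics/a5.png"),cv2.imread("pics/a6.png")).max(2); d[240:310,400:490]=0
print("other changed px", (d[130:330,170:640]>40).sum())
E
```

```text
time: 61.43
position: [468.2, -60.0, 197.4]
ee_rot: [0.709, 0.008, 0.705, -0.009]
wrist_force: [0.7, -0.3, 1.2]
opening: 56.5
time: 63.1
position: [458.4, -392.9, 193.9]
ee_rot: [0.707, 0.01, 0.707, -0.009]
wrist_force: [0.1, -0.6, -0.5]
opening: 56.6
pics/a5.png ((464.2113342285156, -55.99430465698242), (110.16333770751953, 80.72129821777344), 88.52301025390625)
pics/a6.png ((467.4925537109375, -57.26393127441406), (110.0412826538086, 80.78687286376953), 88.35678100585938)
other changed px 0
```

```bash
python3 -c "
from rig import *
print(hand_in())"
```

```text
the job is handed in; nothing more can be done
None
```

The stack is apart and each press weight is on its own lamp, released; I handed the job in at about 63 s. The order was brass, black, steel, blue. Nothing was dropped or tipped.

**Contact heights:** brass, black, steel and blue all met their part within about 0.5 mm of the height the text gives. The highest wrist force I read at those contacts was about 9 N.

**Last checks:**
- **Brass:** pink pad shows on the sides that can be seen. I judged it about 1 mm off centre.
- **Black:** it sits on the board, but the board lies about 4–5° askew in its housing. I set the weight to the housing's direction, so it is slightly turned against the board.
- **Steel:** in the mouth, resting on the flange. The overhead picture puts it about 1–2 mm from the reflector's centre and parallel to it. The side camera alone disagreed by about 3 mm, and I put that down to its calibration.
- **Blue:** a loose white reflector overhangs the pane lamp's rim, so I first set it short, and the picture showed it 3 mm off. I gripped it again and moved it. It now measures within 0.5 mm of the pane's centre, and that move shifted nothing else in the overhead picture.

I had used all 16 picture views by then, so I checked blue's final position by image measurement only, not by looking at it.

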